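Count a batch of balsa fish on the counting scale

TASK

Switch the counting scale on with its power key, lift the empty packing tray by its grip from the cork mat to the middle of the pan and press tare, then lay every balsa fish flat on the tray's floor, none on top of another, gripping the soft wood lightly (a grip of 30 N is ample), and press count, then print. Then carry the loaded tray back to the middle of the mat and, with the pan clear, press power again to switch off; press each key fully and only one at a time, and leave the offcut, the bird, the sanding block and everything else on the bench where it is.

Things in the scene. Friction and masses are not known exactly. Their poses are not given: they have to be found in the camera images.
- scale: grey bench counting scale, fixed, 300 mm deep (x) by 210 mm wide (y); -x points to its key panel, +y to the power key's end, z up. The panel, 36 to 56 mm high, slopes down to -x by 0.2 rad and carries a row of four white keys 117 mm from the origin along -x, with the display behind them. Origin: centre of the underside
- pan (a point): middle of the top face of the scale's raised steel pan, 165 mm (x) by 200 mm (y), 80 mm above the bench, 172 mm from the row of keys; axes as the scale
- key_power (a joint): spring key 'power' of the scale, the round one (22 mm), at the +y end of the row of four; value = travel in m: 0 up, 0.005 fully down. Spring 1.8 N at first touch, 4.8 N at the bottom; it registers beyond 0.004 and comes up by itself
- key_print (a joint): spring key 'print' of the scale, 22 mm square, next to the power key; value = travel in m: 0 up, 0.005 fully down. Spring 1.8 N at first touch, 4.8 N at the bottom; it registers beyond 0.004 and comes up by itself
- key_count (a joint): spring key 'count' of the scale, 22 mm square, third from the power key's end, between print and tare; value = travel in m: 0 up, 0.005 fully down. Spring 1.8 N at first touch, 4.8 N at the bottom; it registers beyond 0.004 and comes up by itself
- key_tare (a joint): spring key 'tare' of the scale, 22 mm square, at the -y end of the row, farthest from the power key; keys stand 40 mm apart centre to centre; value = travel in m: 0 up, 0.005 fully down. Spring 1.8 N at first touch, 4.8 N at the bottom; it registers beyond 0.004 and comes up by itself
- power_top (a point): centre of the top face of the 'power' key; z is the panel's normal, along which it sinks
- tare_top (a point): centre of the top face of the 'tare' key; z is the panel's normal, along which it sinks
- count_top (a point): centre of the top face of the 'count' key; z is the panel's normal, along which it sinks
- print_top (a point): centre of the top face of the 'print' key; z is the panel's normal, along which it sinks
- mat: flat cork mat fixed on the bench, 200 mm (x) by 240 mm (y), 4 mm thick, on the other side of the fish from the scale (left or right varies). Origin: centre of its underside
- tray: open plywood packing tray, 160 mm (x) by 190 mm (y), walls 36 mm high and 6 mm thick, floor 6 mm thick, about 0.3 kg, starting empty on the mat. In its middle stands an upright wooden grip, 12 mm thick in x, 44 mm long in y, its top 70 mm above the underside. Origin: centre of its underside
- fish1: balsa fish, a flat bare-wood cut-out 16 mm thick lying flat: 62 mm long (nose 29, forked tail 33 mm from the origin), 26 mm wide at the origin, 10 to 30 g. Origin at the middle of the body, half-way through its thickness (8 mm above what it lies on); x points to the nose, z through the thickness. Crushed if the forces of both pads on it, added, pass 70 N (a grip of 35 N). Absent in some runs
- fish2: balsa fish, a flat bare-wood cut-out 16 mm thick lying flat: 62 mm long (nose 29, forked tail 33 mm from the origin), 26 mm wide at the origin, 10 to 30 g. Origin at the middle of the body, half-way through its thickness (8 mm above what it lies on); x points to the nose, z through the thickness. Crushed if the forces of both pads on it, added, pass 70 N (a grip of 35 N). Absent in some runs
- fish3: balsa fish, a flat bare-wood cut-out 16 mm thick lying flat: 62 mm long (nose 29, forked tail 33 mm from the origin), 26 mm wide at the origin, 10 to 30 g. Origin at the middle of the body, half-way through its thickness (8 mm above what it lies on); x points to the nose, z through the thickness. Crushed if the forces of both pads on it, added, pass 70 N (a grip of 35 N). Absent in some runs
- fish4: balsa fish, a flat bare-wood cut-out 16 mm thick lying flat: 62 mm long (nose 29, forked tail 33 mm from the origin), 26 mm wide at the origin, 10 to 30 g. Origin at the middle of the body, half-way through its thickness (8 mm above what it lies on); x points to the nose, z through the thickness. Crushed if the forces of both pads on it, added, pass 70 N (a grip of 35 N). Absent in some runs
- offcut: bystander: wood offcut 40 x 26 x 20 mm among the fish
- bird: bystander: small wooden bird on a stand, about 35 x 22 mm, 55 mm high, near the fish
- sander: bystander: cork sanding block 34 x 70 x 28 mm near the robot
There are look-alikes about, which are no part of the job. Leave any orange look-alike of the fish3 alone. Leave any turquoise look-alike of the fish4 alone.

How it is judged (in metres and radians):
On the way, in this order (a step that is already met when the one before it is completed fails the run):
1. power key pressed (value of joint key_power above 0.004 m and horizontal distance between tray and mat below 0.06 m), for 0.05 s.
2. the empty tray stands in the middle of the pan (horizontal distance between tray and pan below 0.035 m and z of tray in the frame of pan between -0.006 and 0.006 m and angle between tray's own z axis and vertical below 0.1 rad and linear speed of tray below 0.03 m/s), for 0.3 s.
3. tare key pressed, tray on the pan (all of step 2 and value of joint key_tare above 0.004 m), for 0.05 s.
4. every fish lies flat in the tray on the pan (all of step 2 and x of fish1 in the frame of tray between -0.08 and 0.08 m and y of fish1 in the frame of tray between -0.095 and 0.095 m and z of fish1 in the frame of tray between 0.005 and 0.021 m and x of fish2 in the frame of tray between -0.08 and 0.08 m and y of fish2 in the frame of tray between -0.095 and 0.095 m and z of fish2 in the frame of tray between 0.005 and 0.021 m and x of fish3 in the frame of tray between -0.08 and 0.08 m and y of fish3 in the frame of tray between -0.095 and 0.095 m and z of fish3 in the frame of tray between 0.005 and 0.021 m and x of fish4 in the frame of tray between -0.08 and 0.08 m and y of fish4 in the frame of tray between -0.095 and 0.095 m and z of fish4 in the frame of tray between 0.005 and 0.021 m), for 0.2 s.
5. count key pressed with all fish in the tray on the pan (all of step 4 and value of joint key_count above 0.004 m), for 0.05 s.
6. print key pressed with all fish in the tray on the pan (all of step 4 and value of joint key_print above 0.004 m), for 0.05 s.
7. the loaded tray stands on the mat (horizontal distance between tray and mat below 0.04 m and z of tray in the frame of mat below 0.01 m and angle between tray's own z axis and vertical below 0.1 rad and linear speed of tray below 0.03 m/s and x of fish1 in the frame of tray between -0.08 and 0.08 m and y of fish1 in the frame of tray between -0.095 and 0.095 m and z of fish1 in the frame of tray between 0.005 and 0.021 m and x of fish2 in the frame of tray between -0.08 and 0.08 m and y of fish2 in the frame of tray between -0.095 and 0.095 m and z of fish2 in the frame of tray between 0.005 and 0.021 m and x of fish3 in the frame of tray between -0.08 and 0.08 m and y of fish3 in the frame of tray between -0.095 and 0.095 m and z of fish3 in the frame of tray between 0.005 and 0.021 m and x of fish4 in the frame of tray between -0.08 and 0.08 m and y of fish4 in the frame of tray between -0.095 and 0.095 m and z of fish4 in the frame of tray between 0.005 and 0.021 m), for 0.3 s.
8. power key pressed again (value of joint key_power above 0.004 m and horizontal distance between tray and mat below 0.04 m and z of tray in the frame of mat below 0.01 m and angle between tray's own z axis and vertical below 0.1 rad and linear speed of tray below 0.03 m/s), for 0.05 s.
At the end, for the whole second after the job is handed in: The tray stands upright at rest on the mat, its centre within 40 mm of the mat's centre, all fish lie on its floor within its walls (fish middle under 21 mm above the tray's underside), all keys are up (all of step 7 and value of joint each of key_power, key_tare, key_count, key_print below 0.0015 m); the robot touches nothing.
It fails at once if two keys down at once (value of joint each of key_power, key_tare above 0.004 m or value of joint each of key_power, key_count above 0.004 m or value of joint each of key_power, key_print above 0.004 m or value of joint each of key_tare, key_count above 0.004 m or value of joint each of key_tare, key_print above 0.004 m or value of joint each of key_count, key_print above 0.004 m).
It fails at once if a fish gripped or pressed with more than 70 N (contact force between the fingers and fish1 above 70 N or contact force between the fingers and fish2 above 70 N or contact force between the fingers and fish3 above 70 N or contact force between the fingers and fish4 above 70 N).
It fails at once if a key pressed out of turn: tare with a fish already in the tray, or count or print with a fish still outside it ((value of joint key_tare above 0.004 m and ((horizontal distance between fish1 and tray below 0.1 m and z of fish1 in the frame of tray above 0 m) or (horizontal distance between fish2 and tray below 0.1 m and z of fish2 in the frame of tray above 0 m) or (horizontal distance between fish3 and tray below 0.1 m and z of fish3 in the frame of tray above 0 m) or (horizontal distance between fish4 and tray below 0.1 m and z of fish4 in the frame of tray above 0 m))) or (value of joint any of key_count, key_print above 0.004 m and horizontal distance between any of fish1, fish2, fish3, fish4 and tray above 0.125 m)).
It fails at once if power pressed while the tray is on the pan (value of joint key_power above 0.004 m and horizontal distance between tray and pan below 0.1 m).
It fails at once if a bystander moved more than 40 mm (distance of any of offcut, bird, sander from where it was at the start of the episode above 0.04 m).
Of fish1, fish2, fish3, fish4 only 2 to 4 are there at a start; the rules pass over those that are not, and their reading is None.
At some moment in a run one of fish1, fish2, fish3, fish4 may be knocked a few centimetres aside while the robot is not near it.
Once in a run the grip may slacken for a moment while it holds something.
It also fails if it takes over 210 s, if anything falls off the work surface, if the arm or the gripper's body presses on something with over 40 N, if the wrist force passes 120 N, or if a joint passes its speed limit or range.

ROBOT

A 7-joint arm with a two-finger parallel gripper is mounted at the origin on the work surface. World frame = base frame: x ahead of the robot, y to its left, z up, the work surface at z = 0. Lengths are in m, angles in degrees, forces in N, time in s.
With the tool pointing down it reaches from about 0.35 to 0.9 m from the base axis. Payload 7.2 kg.
Tool frame: the origin (TCP) lies at the very end of the fingers, on their centre line; the grasp point (between the pads) lies 19 mm behind it; z points along the fingers, y is the line along which they close (so a half turn about z gives the same grasp; the last joint's range is limited). The gripper opens to 85 mm and grips with 20 to 120 N. Pads are 22 mm wide; open, the fingers measure 114 mm over their backs; the gripper's body (76 mm by 85 mm) begins 54 mm behind the grasp point. The pads swing forward as they close: fully open they stand 13 mm farther back than shut.
Start: joints at [-72.892, 23.554, -0.728, 91.456, 0.321, 64.991, -4.71], TCP at [0.224, 0.583, 0.205] pointing down, gripper open.
Joint ranges: [-169.25, 169.25], [-16.82, 113.86], [-84.01, 82.57], [7.8, 145.47], [-59.2, 239.2], [7.22, 106.19], [-163.78, 163.78]. Speed limits (degrees/s): [136.94, 136.94, 172.46, 172.46, 180, 180, 180].

INTERFACE

Orientations are given as [roll, pitch, yaw] about the fixed x, y, z axes, in that order (R = Rz(yaw) Ry(pitch) Rx(roll)).
In Python, from cell import observe, snapshot, sign_off, recognise, spot_point gives the robot as it stands. The module is installed in compiled form; this text tells all that it offers.
- The arm moves only by the tool jog_arm, never from a script. Its argument "steps" is a list of rows, each a list of 6 numbers: the shift along the tool's x, y, z in units of 0.025 m (1.0 is 0.025 m), then the turn, a rotation vector about the tool's x, y, z in units of 6 degrees (1.0 is 6 degrees). A call has 1 to 12 rows; each row shifts and turns the commanded pose from where the row before left it, along the tool's axes as they then stand; what a row does not reach is not made up. A row lasts 1/12 s, in which the tool goes at most 41.7 mm and 7.16 degrees, less where a joint would pass 70% of its speed; a pose out of reach is approached as far as the arm can. A call with a number of a shift or a turn outside -1 to 1 is refused whole. A call with a gripper value outside its range is refused whole. "gripper" is the opening, from -1 (shut) to 1 (fully open), set as the call begins (left out, the last holds). The fingers move at their own pace and stop on an object; the grip force is fixed at half the most. Time passes only in rows, so rows that do not move let the fingers close. It gives the time, the measured TCP pose, the force, the opening and the grip force at its end, in the units of the state.
- observe(): the state, without advancing time (a new reading comes with each control period).
- snapshot(name): name is "side" or "top" or "wrist"; returns a dict with "frame" (420x560x3 uint8, red, green, blue), "range_z" (420x560 float32, m along the optical axis (not along the pixel's ray), 0 where there is no reading), "camera_matrix" (3x3 intrinsics, pixels), "cam_to_world" (4x4, takes a point from camera to world coordinates). Camera axes: x right, y down, z forward; pixel columns grow to the right and rows downward; lengths in m; the calibration is good to about 2 mm. The wrist camera is an equidistant fisheye: a pixel r from the principal point sees the ray r / f radians off the axis. A picture is of the moment at which its call begins.
- sign_off(): hands the job in; it is judged then, once.
Trained networks look in the newest picture that a camera, given by its name, has taken for a name from the list of things; names that differ only in an ending like _2 or _b are one class to them, and where a whole thing is asked for, a point or a joint stands for the part that bears it (a point fixed in the world has none). Each returns a list of dicts, best first, with "conf" (0 to 1); they miss things now and then, are a little off and sometimes report something else, mostly with a low value. They report only what shows in the picture. A call takes as long as a camera call. They do not tell look-alikes from the thing itself.
- recognise(target, camera): "centre" ([x, y, z] in m, in world coordinates, good to about 4 mm: the middle of the surface that is visible of it).
- spot_point(target, camera): "centre" ([x, y, z] in m, in world coordinates, good to about 4 mm: a listed point, or the origin of a listed thing).
The state is a dict: "t": time; "joint_pos": joint angles; "qd": joint speeds; "joint_torque": joint torques, N m; "tcp_pos": TCP position; "tool_rot": TCP orientation; "ft_force": force on the tool from outside, world axes, zero at the start; "wrist_torque": the same for the moment, N m; "finger_gap": finger opening in m; "gripper_force": force on a finger pad.
Only numpy, scipy, OpenCV 4.12 (cv2) and the standard library are available. Lean on these libraries where they do the work, as an engineer would, in place of code of your own. Each camera call takes 0.05 s, during which the arm holds its last target. There are 200 camera calls.

## Working session

There is one attempt and no reset: what is moved stays moved. The work goes in short steps, Python scripts to look and compute and a tool call to move; the robot and the scene stay as the last step left them, time stands still between calls to the robot, and variables do not carry over. Pictures are saved under pics/ and viewed, at most 14 in all, crops included, and the job is handed in when it is done.

Besides the shell and the picture viewer there is one more tool, called by a JSON object that holds its "name" and its "arguments", one argument or row to a line. jog_arm: Moves the arm, as the interface text tells. Shifts and turns lie within -1 to 1; 1 stands for 0.025 m of shift or 6 degrees of turn. Its arguments: {"type":"object","properties":{"steps":{"type":"array","items":{"type":"array","items":{"type":"number"}}},"gripper":{"type":"number"}},"required":["steps"]}

```bash
mkdir -p pics; ls
cat > h.py <<'E'
from cell import *
import numpy as np, cv2
def save(cam,name,crop=None,scale=1):
    s=snapshot(cam); f=s["frame"]
    if crop: x0,y0,x1,y1=crop; f=f[y0:y1,x0:x1]
    if scale!=1: f=cv2.resize(f,None,fx=scale,fy=scale,interpolation=cv2.INTER_CUBIC)
    cv2.imwrite(f"pics/{name}.png",f[:,:,::-1]); return s
def proj(s,p):
    c=np.linalg.inv(s["cam_to_world"])@np.r_[p,1]; u=s["camera_matrix"]@c[:3]; return (u[:2]/u[2]).round(0)
def world(s):
    z=s["range_z"]; K=s["camera_matrix"]; v,u=np.indices(z.shape)
    P=np.stack([(u-K[0,2])/K[0,0]*z,(v-K[1,2])/K[1,1]*z,z,np.ones_like(z)],-1)
    return (P@s["cam_to_world"].T)[...,:3]
E
python3 - <<'E'
from h import *
o=observe(); print(o)
for c in("top","side"):
    s=save(c,c+"0")
    print(c,s["camera_matrix"].round(1).tolist(),s["cam_to_world"].round(3).tolist())
    for n in["scale","mat","tray","fish1","fish2","fish3","fish4","offcut","bird","sander"]:
        print(n,[(r["centre"].round(3).tolist() if hasattr(r["centre"],'round') else np.round(r["centre"],3).tolist(),round(r["conf"],2),proj(s,r["centre"]).tolist()) for r in spot_point(n,c)][:5])
    for n in["pan","power_top","tare_top","count_top","print_top"]:
        print(n,[(np.round(r["centre"],3).tolist(),round(r["conf"],2),proj(s,r["centre"]).tolist()) for r in spot_point(n,c)][:2])
E
```

```text
pics
{'t': 0.0, 'joint_pos': array([-72.89231226,  23.60250795,  -0.72935225,  91.50554762,
         0.32234779,  64.99063847,  -4.70960254]), 'qd': array([ 0.00302176,  0.02003116,  0.04247745, -0.03394142, -0.00432567,
       -0.01126374, -0.02215007]), 'joint_torque': array([-8.40510129e-04, -6.00628710e+01,  6.81976955e-01, -2.99414080e+01,
        1.38198968e-02,  1.05194098e-02, -4.47435838e-06]), 'tcp_pos': array([0.22397669, 0.58289089, 0.20401524]), 'tool_rot': array([-1.79903674e+02,  7.81066620e-03,  1.58987832e+02]), 'ft_force': array([ 0.62386418, -0.76512486, -1.12222048]), 'wrist_torque': array([ 0.00063425,  0.02534314, -0.0658603 ]), 'gripper_force': 0.0, 'finger_gap': 0.08554627839882203}
top [[467.8, 0.0, 278.6], [0.0, 467.8, 214.9], [0.0, 0.0, 1.0]] [[0.029, -0.993, 0.118, 0.438], [-0.999, -0.032, -0.025, -0.009], [0.028, -0.117, -0.993, 0.967], [0.0, 0.0, 0.0, 1.0]]
scale [([0.552, -0.23, 0.002], 0.79, [373.0, 218.0])]
mat [([0.609, -0.223, 0.08], 0.34, [379.0, 185.0])]
tray [([0.574, 0.253, 0.006], 0.9, [140.0, 200.0]), ([0.432, -0.171, 0.047], 0.32, [348.0, 276
[... 2651 characters left out ...]
])]
fish4 [([0.512, 0.054, 0.007], 0.67, [286.0, 254.0]), ([0.321, -0.101, 0.006], 0.66, [398.0, 236.0]), ([0.614, -0.032, 0.007], 0.61, [260.0, 212.0]), ([0.792, 0.001, 0.007], 0.59, [184.0, 197.0]), ([0.443, -0.034, 0.005], 0.58, [333.0, 238.0])]
offcut [([0.519, -0.076, -0.002], 0.79, [307.0, 216.0])]
bird []
sander [([0.366, 0.001, -0.001], 0.7, [362.0, 264.0])]
pan [([0.609, -0.22, 0.08], 0.75, [298.0, 140.0])]
power_top [([0.428, -0.177, 0.05], 0.58, [364.0, 184.0])]
tare_top [([0.433, -0.214, 0.048], 0.69, [367.0, 174.0]), ([0.442, -0.293, 0.049], 0.38, [375.0, 154.0])]
count_top [([0.435, -0.257, 0.043], 0.6, [372.0, 165.0])]
print_top [([0.433, -0.212, 0.045], 0.59, [367.0, 176.0])]
```

Run:
```python
import cv2
f=cv2.imread("pics/top0.png"); cv2.imwrite("pics/top0c.png",cv2.resize(f[60:380,50:440],None,fx=2,fy=1.85)[:600,:800])
```

```text
(no output)
```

View pics/top0c.png

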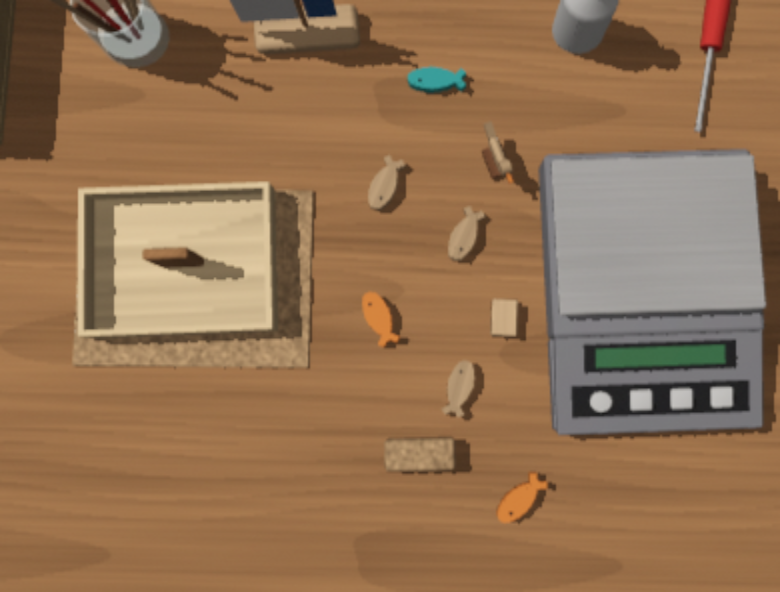

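View pics/side0.png

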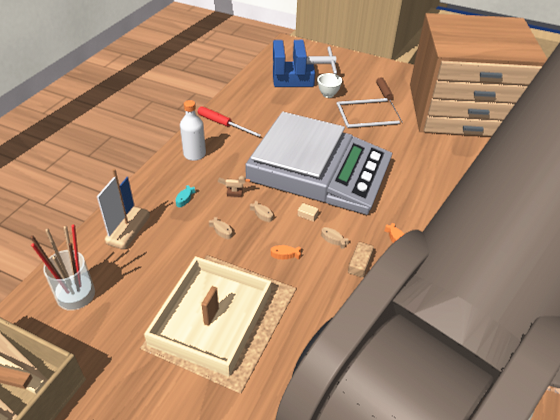

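The top view shows the scale on the right, with the round power key at crop (600,402) and tare at (721,397). The tray is on the mat on the left, with its grip at (170,254).

Fish-shaped candidates by crop pixel:
- **Bare wood:** (386,184), (466,235) and (461,388). These match "bare-wood" and are the job.
- **Orange:** (380,320) and (522,498). These are look-alikes, to be left alone.
- **Turquoise:** (436,79). Also a look-alike, to be left alone.

I'll confirm these in one enlarged crop and measure precisely.

```bash
cat >> h.py <<'E'
from scipy.spatial.transform import Rotation as R
def blob(W,c,r,z0,z1,mask=None):
    m=(np.hypot(W[...,0]-c[0],W[...,1]-c[1])<r)&(W[...,2]>z0)&(W[...,2]<z1)
    if mask is not None: m&=mask
    P=W[m]; 
    (cx,cy),(w,h),a=cv2.minAreaRect(P[:,:2].astype(np.float32)); 
    v=np.linalg.svd(P[:,:2]-P[:,:2].mean(0),full_matrices=False)[2][0]
    return dict(n=len(P),rect=np.round([cx,cy],4).tolist(),wh=np.round([w,h],4).tolist(),rectang=round(a,1),mean=P.mean(0).round(4).tolist(),pca=round(float(np.degrees(np.arctan2(v[1],v[0]))),1))
def to(p,rpy=None):
    """rest of the way: shift in tool axes (units), turn (units)"""
    o=observe(); r=R.from_euler('xyz',o["tool_rot"],degrees=True)
    g=r if rpy is None else R.from_euler('xyz',rpy,degrees=True)
    print("at",o["tcp_pos"].round(4),o["tool_rot"].round(1),"t",round(o["t"],1),"gap",round(o["finger_gap"],4),"gf",round(o["gripper_force"],1),"F",o["ft_force"].round(1))
    d=np.array(p)-o["tcp_pos"]
    print("turn units",((r.inv()*g).as_rotvec(degrees=True)/6).round(2),"then shift units",(g.inv().apply(d)/.025).round(2), "| shift in present axes",(r.inv().apply(d)/.025).round(2))
E
python3 - <<'E'
from h import *
s=save("top","fish",(200,80,360,350),1); f=s["frame"]
cv2.imwrite("pics/fishc.png",cv2.resize(f[80:350,200:360],None,fx=2.2*1,fy=2.2,interpolation=cv2.INTER_CUBIC)[:,:,::-1])
W=world(s)
print("bench z",np.median(W[230:250,260:275,2]))
for n,c in dict(A=(.609,-.037),B=(.667,.052),C=(.441,-.036)).items():
    print(n,blob(W,c,.045,.010,.03))
print("offcut",blob(W,(.52,-.08),.04,.010,.03)); print("bird",blob(W,(.695,-.068),.04,.01,.07))
print("traywall",blob(W,(.574,.253),.15,.03,.05)); print("grip",blob(W,(.574,.253),.08,.06,.09))
print("pan",blob(W,(.606,-.222),.16,.07,.09))
hsv=cv2.cvtColor(f,cv2.COLOR_RGB2HSV)
wm=(hsv[...,1]<60)&(hsv[...,2]>170)
n,l,st,ce=cv2.connectedComponentsWithStats(wm[255:300,335:430].astype(np.uint8))
for i in range(1,n):
    if st[i,4]>25:
        m=np.zeros(wm.shape,bool); m[255:300,335:430]=l==i; print("key",st[i].tolist(),W[m].mean(0).round(4))
# mat: bench region z .002-.006 near tray
m=(abs(W[...,0]-.56)<.16)&(abs(W[...,1]-.24)<.16); 
print("mat",blob(W,(.56,.24),.2,.0028,.0065,m))
E
```

```text
bench z 8.632281382930929e-05
A {'n': 280, 'rect': [0.6126, -0.0376], 'wh': [0.0251, 0.0615], 'rectang': 64.8, 'mean': [0.6113, -0.037, 0.0153], 'pca': 159.7}
B {'n': 276, 'rect': [0.6678, 0.0478], 'wh': [0.0259, 0.0594], 'rectang': 74.9, 'mean': [0.6663, 0.0476, 0.0153], 'pca': 160.2}
C {'n': 287, 'rect': [0.4409, -0.0373], 'wh': [0.0253, 0.0597], 'rectang': 81.1, 'mean': [0.4425, -0.0371, 0.0155], 'pca': 166.7}
offcut {'n': 257, 'rect': [0.5205, -0.0802], 'wh': [0.0392, 0.0263], 'rectang': 0.5, 'mean': [0.5203, -0.08, 0.0197], 'pca': 176.1}
bird {'n': 209, 'rect': [0.6991, -0.0688], 'wh': [0.0717, 0.0217], 'rectang': 20.3, 'mean': [0.6993, -0.0673, 0.0373], 'pca': -159.8}
traywall {'n': 1374, 'rect': [0.5724, 0.2507], 'wh': [0.1611, 0.1908], 'rectang': 4.1, 'mean': [0.5737, 0.2542, 0.0385], 'pca': 93.0}
grip {'n': 164, 'rect': [0.5717, 0.2503], 'wh': [0.0124, 0.0433], 'rectang': 5.2, 'mean': [0.571, 0.2494, 0.0719], 'pca': -84.5}
pan {'n': 8564, 'rect': [0.6077, -0.2227], 'wh': [0.1657, 0.2003], 'rectang': 3.8, 'mean': [0.6061, -0.2221, 0.0802], 'pca': 93.9}
key [71, 15, 10, 10, 94] [ 0.4386 -0.2903  0.0596]
key [10, 17, 10, 10, 77] [ 0.4305 -0.1741  0.0495]
key [30, 16, 11, 10, 97] [ 0.4339 -0.209   0.0684]
key [50, 16, 11, 9, 91] [ 0.436  -0.2513  0.0596]
mat {'n': 2797, 'rect': [0.5602, 0.2401], 'wh': [0.3193, 0.3191], 'rectang': 89.8, 'mean': [0.529, 0.2027, 0.0043], 'pca': -52.3}
```

View pics/fishc.png

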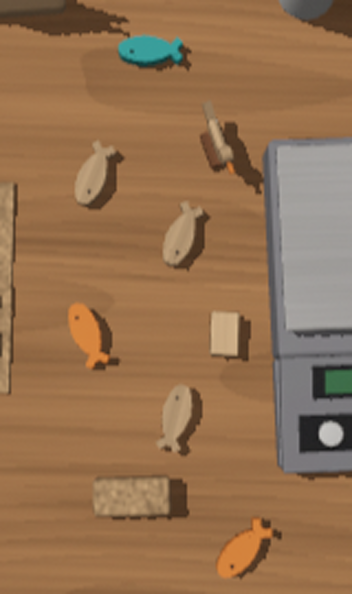

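The crop shows three bare-wood fish at (95,175), (182,235) and (178,415). The orange and turquoise ones are clearly painted. Next come the mat centre and the approach to the power key.

```bash
cat >> h.py <<'E'
c4,s4=np.cos(np.radians(4)),np.sin(np.radians(4))
pan=np.array([.6077,-.2227,.08]); ax=np.array([c4,s4,0]); ay=np.array([-s4,c4,0])
key={n:pan-.172*ax+k*ay for n,k in dict(power=.06,print=.02,count=-.02,tare=-.06).items()}
for k in key: key[k][2]=.0495
kz=np.array([.1987*c4,.1987*s4,-.98]); RK=R.from_matrix(np.c_[ay,np.cross(kz,ay),kz]).as_euler('xyz',degrees=True)
RV=[180,0,94]
E
python3 - <<'E'
from h import *
print(RK,key)
s=snapshot("top"); W=world(s); f=s["frame"]; 
K=s["camera_matrix"];T=s["cam_to_world"]
def px(u,v,z):
    d=T[:3,:3]@np.linalg.inv(K)@[u,v,1]; return T[:3,3]+d*(z-T[2,3])/d[2]
for u,v in((86.5,258.4),(204.5,258.4),(207,163.2)): print(px(u,v,.004).round(4))
# mat pixels near its free edges, texture points at z~4mm
m=(abs(W[...,2]-.004)<.0015)&(W[...,1]>.09)&(W[...,1]<.40)&(W[...,0]>.42)&(W[...,0]<.70)
l=cv2.connectedComponentsWithStats(cv2.morphologyEx(m.astype(np.uint8),cv2.MORPH_OPEN,np.ones((3,3))))
i=1+np.argmax(l[2][1:,4]); print(l[2][i]); P=W[l[1]==i][:,:2].astype(np.float32); print(cv2.minAreaRect(P))
to(key["power"]-.06*kz,RK)
to([.5,.2,.2],RK)
E
```

```text
[168.53836391   0.          94.        ] {'power': array([ 0.43193359, -0.17484427,  0.0495    ]), 'print': array([ 0.43472385, -0.21474683,  0.0495    ]), 'count': array([ 0.43751411, -0.25464939,  0.0495    ]), 'tare': array([ 0.44030437, -0.29455196,  0.0495    ])}
[0.4514 0.354  0.004 ]
[0.4585 0.1159 0.004 ]
[0.6567 0.1201 0.004 ]
[196 194   6   8  34]
((0.5837041735649109, 0.1341456025838852), (0.014988875016570091, 0.01040177047252655), 2.308072805404663)
at [0.2242 0.5834 0.2049] [180.  -0. 159.] t 1.7 gap 0.0853 gf 0.0 F [-0.1  0.4  0.2]
turn units [-1.7  -1.08 10.79] then shift units [-30.84   4.82   4.92] | shift in present axes [-18.2  -25.53   3.86]
at [0.2242 0.5834 0.2049] [180.  -0. 159.] t 1.7 gap 0.0853 gf 0.0 F [-0.1  0.4  0.2]
turn units [-1.7  -1.08 10.79] then shift units [-16.07   9.7    2.17] | shift in present axes [-15.8  -10.36   0.19]
```

{"name": "jog_arm", "arguments": {
  "steps": [
    [-1, -0.65, 0, 0, 0, 0],
    [-1, -0.65, 0, 0, 0, 0],
    [-1, -0.65, 0, 0, 0, 0],
    [-1, -0.65, 0, 0, 0, 0],
    [-1, -0.65, 0, 0, 0, 0],
    [-1, -0.65, 0, 0, 0, 0],
    [-1, -0.65, 0, 0, 0, 0],
    [-1, -0.65, 0, 0, 0, 0],
    [-1, -0.65, 0, 0, 0, 0],
    [-1, -0.65, 0, 0, 0, 0],
    [-1, -0.65, 0, 0, 0, 0],
    [-1, -0.65, 0, 0, 0, 0]
  ],
  "gripper": -1
}}

```text
t: 2.7
tcp_pos: [0.435, 0.2926, 0.2052]
tool_rot: [180.0, 0.0, 159.0]
ft_force: [0.3, 1.0, -0.4]
finger_gap: 0.0001
gripper_force: 0.0
```

{"name": "jog_arm", "arguments": {
  "steps": [
    [0, 0, 0, -0.142, -0.09, 0.9],
    [0, 0, 0, -0.142, -0.09, 0.9],
    [0, 0, 0, -0.142, -0.09, 0.9],
    [0, 0, 0, -0.142, -0.09, 0.9],
    [0, 0, 0, -0.142, -0.09, 0.9],
    [0, 0, 0, -0.142, -0.09, 0.9],
    [0, 0, 0, -0.142, -0.09, 0.9],
    [0, 0, 0, -0.142, -0.09, 0.9],
    [0, 0, 0, -0.142, -0.09, 0.9],
    [0, 0, 0, -0.142, -0.09, 0.9],
    [0, 0, 0, -0.142, -0.09, 0.9],
    [0, 0, 0, -0.142, -0.09, 0.9]
  ]
}}

```text
t: 3.7
tcp_pos: [0.4343, 0.2938, 0.2051]
tool_rot: [168.5, -0.1, 93.7]
ft_force: [-0.9, 0.2, 0.7]
finger_gap: 0.0001
gripper_force: 0.0
```

```bash
python3 -c "
from h import *
to(key['power']-.05*kz,RK)"
```

```text
at [0.4343 0.2938 0.2051] [ 1.685e+02 -1.000e-01  9.370e+01] t 3.7 gap 0.0001 gf 0.0 F [-0.9  0.2  0.7]
turn units [ 0.01 -0.   -0.05] then shift units [-18.69  -2.61   3.82] | shift in present axes [-18.71  -2.51   3.81]
```

{"name": "jog_arm", "arguments": {
  "steps": [
    [-1, -0.14, 0, 0, 0, -0.05],
    [-1, -0.14, 0, 0, 0, 0],
    [-1, -0.14, 0, 0, 0, 0],
    [-1, -0.14, 0, 0, 0, 0],
    [-1, -0.14, 0, 0, 0, 0],
    [-1, -0.14, 0, 0, 0, 0],
    [-1, -0.14, 0, 0, 0, 0],
    [-1, -0.14, 0, 0, 0, 0],
    [-1, -0.14, 0, 0, 0, 0],
    [-1, -0.14, 0, 0, 0, 0],
    [-1, -0.14, 0, 0, 0, 0],
    [-1, -0.14, 0, 0, 0, 0]
  ]
}}

```text
t: 4.7
tcp_pos: [0.4151, -0.0096, 0.1969]
tool_rot: [168.5, -0.0, 94.2]
ft_force: [0.9, -0.1, 1.1]
finger_gap: -0.0004
gripper_force: 0.0
```

{"name": "jog_arm", "arguments": {
  "steps": [
    [-1, -0.14, 0.4, 0, 0, 0],
    [-1, -0.14, 0.4, 0, 0, 0],
    [-1, -0.14, 0.6, 0, 0, 0],
    [-1, -0.14, 0.6, 0, 0, 0],
    [-1, -0.14, 0.6, 0, 0, 0],
    [-1, -0.14, 0.6, 0, 0, 0],
    [-0.7, -0.1, 0.6, 0, 0, 0],
    [0, 0, 0, 0, 0, 0],
    [0, 0, 0, 0, 0, 0]
  ]
}}

```text
t: 5.45
tcp_pos: [0.4223, -0.1707, 0.1018]
tool_rot: [168.7, -0.0, 94.1]
ft_force: [0.6, 0.2, -0.8]
finger_gap: -0.0002
gripper_force: 0.0
```

```bash
python3 -c "
from h import *
to(key['power']-.01*kz,RK)
s=save('side','k1',(300,120,440,240),4)"
```

```text
at [ 0.4223 -0.1707  0.1018] [168.7  -0.   94.1] t 5.5 gap -0.0002 gf 0.0 F [ 0.6  0.2 -0.8]
turn units [-0.03 -0.    0.01] then shift units [-0.19 -0.05  1.73] | shift in present axes [-0.19 -0.04  1.73]
```

View pics/k1.png

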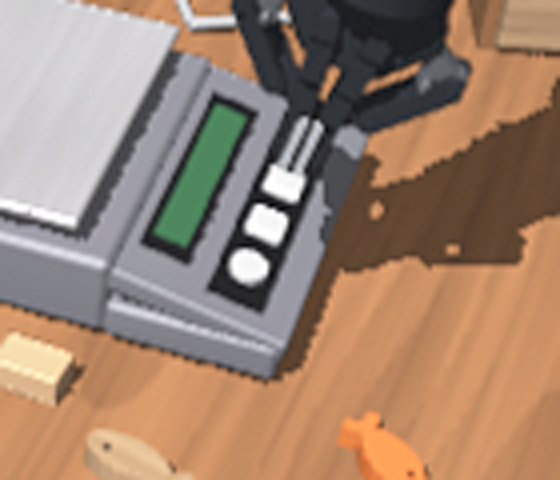

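The side view shows the closed fingers 50 mm above the panel. Because of their height they project beyond the power key at (248,266), which fits the numbers. I'll descend.

{"name": "jog_arm", "arguments": {
  "steps": [
    [-0.19, -0.04, 0.6, 0, 0, 0],
    [0, 0, 0.6, 0, 0, 0],
    [0, 0, 0.53, 0, 0, 0],
    [0, 0, 0.1, 0, 0, 0],
    [0, 0, 0.1, 0, 0, 0],
    [0, 0, 0.1, 0, 0, 0],
    [0, 0, 0.1, 0, 0, 0],
    [0, 0, 0, 0, 0, 0],
    [0, 0, 0, 0, 0, 0]
  ]
}}

```text
t: 6.25
tcp_pos: [0.4334, -0.1732, 0.0505]
tool_rot: [168.5, -0.0, 94.3]
ft_force: [-0.4, -0.4, -0.7]
finger_gap: 0.0001
gripper_force: 0.0
```

{"name": "jog_arm", "arguments": {
  "steps": [
    [0, -0.03, 0.06, 0, 0, 0],
    [0, 0, 0.06, 0, 0, 0],
    [0, 0, 0.06, 0, 0, 0],
    [0, 0, 0.04, 0, 0, 0],
    [0, 0, 0, 0, 0, 0],
    [0, 0, 0, 0, 0, 0]
  ]
}}

```text
t: 6.75
tcp_pos: [0.4334, -0.1734, 0.0444]
tool_rot: [168.6, -0.0, 94.3]
ft_force: [0.4, 0.2, -0.7]
finger_gap: 0.0002
gripper_force: 0.0
```

{"name": "jog_arm", "arguments": {
  "steps": [
    [0, 0, 0.04, 0, 0, 0],
    [0, 0, 0.04, 0, 0, 0],
    [0, 0, 0, 0, 0, 0]
  ]
}}

```text
t: 7.0
tcp_pos: [0.4339, -0.1732, 0.0424]
tool_rot: [168.6, -0.0, 94.3]
ft_force: [-0.6, 1.1, -0.0]
finger_gap: 0.0001
gripper_force: 0.0
```

{"name": "jog_arm", "arguments": {
  "steps": [
    [0, 0, 0.04, 0, 0, 0],
    [0, 0, 0.04, 0, 0, 0],
    [0, 0, 0, 0, 0, 0]
  ]
}}

```text
t: 7.25
tcp_pos: [0.4343, -0.1732, 0.0404]
tool_rot: [168.6, -0.0, 94.3]
ft_force: [-0.4, 0.4, 0.3]
finger_gap: 0.0003
gripper_force: 0.0
```

```bash
python3 -c "
from h import *
to(key['power']-.01*kz,RK)
for i in range(4): s=snapshot('side'); print(observe()['ft_force'].round(1))
f=s['frame'][120:240,300:440]; cv2.imwrite('pics/k2.png',cv2.resize(f,None,fx=4,fy=4)[:,:,::-1])"
```

```text
at [ 0.4343 -0.1732  0.0404] [168.6  -0.   94.3] t 7.2 gap 0.0003 gf 0.0 F [-0.4  0.4  0.3]
turn units [-0.01 -0.02  0.05] then shift units [-0.06 -0.02 -0.77] | shift in present axes [-0.06 -0.03 -0.77]
[-0.2 -0.1 -0.7]
[-0.1 -0.  -0. ]
[ 0.3  0.7 -0.8]
[ 0.3 -0.1  0.3]
```

View pics/k2.png

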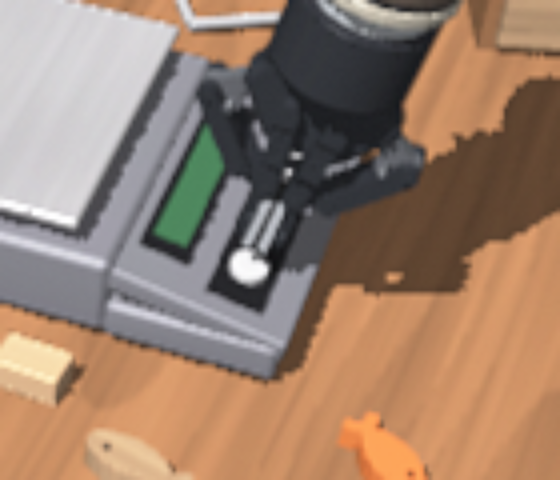

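The fingertips at (262,245) look just at the power key's upper edge, and there is no force yet. I'll go on down gently.

{"name": "jog_arm", "arguments": {
  "steps": [
    [0, 0, 0.04, 0, 0, 0],
    [0, 0, 0.04, 0, 0, 0],
    [0, 0, 0, 0, 0, 0]
  ]
}}

```text
t: 7.7
tcp_pos: [0.4347, -0.1731, 0.0385]
tool_rot: [168.6, -0.0, 94.3]
ft_force: [-0.1, 0.3, -0.7]
finger_gap: -0.0004
gripper_force: 0.0
```

{"name": "jog_arm", "arguments": {
  "steps": [
    [0, 0, 0.04, 0, 0, 0],
    [0, 0, 0.04, 0, 0, 0],
    [0, 0, 0, 0, 0, 0]
  ]
}}

```text
t: 7.95
tcp_pos: [0.4351, -0.1731, 0.0365]
tool_rot: [168.6, -0.0, 94.3]
ft_force: [0.3, 0.1, -1.4]
finger_gap: 0.0001
gripper_force: 0.0
```

```bash
python3 -c "
from h import *
F=[]
for i in range(4): s=snapshot('side'); F.append(observe()['ft_force'])
print(np.mean(F,0))
W=world(s)
m=(np.hypot(W[...,0]-.434,W[...,1]+.173)<.03)
v,u=np.where(m)
for a in range(v.min(),v.max()+1):
    r=[(int(b),round(float(W[a,b,2])*1000)) for b in u[v==a]]
    print(a,r[0][0],[x[1] for x in r])
"
```

```text
[0.24182504 0.52197947 0.45004194]
8 410 [455]
9 409 [451]
10 408 [448, 450]
11 407 [444, 449, 449]
12 406 [443, 445, 445, 449]
13 406 [442, 444, 445, 448]
14 405 [438, 442, 444, 447]
15 404 [436, 437, 441, 444, 446]
16 403 [433, 434, 439, 441, 442, 444]
17 403 [431, 435, 437, 440, 442, 443]
18 402 [428, 432, 435, 441, 442]
19 402 [427, 433, 438, 441, 441]
20 401 [424, 429, 435, 438, 440]
21 401 [423, 433, 438, 439, 440]
22 400 [420, 430, 434, 436]
23 400 [419, 431, 435, 438]
24 400 [429, 432, 435, 436]
25 399 [416, 430, 432, 434]
26 399 [426, 429, 431, 432]
27 398 [420, 425, 430, 431, 430]
28 398 [422, 424, 426, 429]
29 398 [421, 423, 426]
30 397 [418, 421, 423, 425]
31 397 [419, 419, 421, 424]
32 396 [412, 416, 419, 420, 422]
33 396 [413, 415, 417, 419]
34 396 [412, 414, 416, 417]
35 395 [407, 410, 414, 415]
36 395 [408, 409, 411, 414]
37 395 [407, 410, 411]
38 395 [406, 407, 410, 412]
39 395 [404, 407, 410]
40 395 [404, 404]
41 394 [401, 403, 405]
42 394 [399, 403]
43 394 [397, 401, 402]
44 394 [397, 401]
45 395 [399]
46 394 [394]
47 394 [392]
48 394 [382]
49 394 [381]
50 394 [379]
51 394 [377]
52 394 [375]
53 394 [376, 383]
54 394 [374, 377]
55 394 [372, 377]
56 394 [373, 374]
57 394 [370, 375]
58 394 [368, 372]
59 394 [368, 370]
60 395 [369]Traceback (most recent call last):
  File "<string>", line 11, in <module>
    print(a,r[0][0],[x[1] for x in r])
            ~^^^
IndexError: list index out of range
```

```bash
python3 -c "
from h import *
s=snapshot('side'); W=world(s)
for a in range(166,194): print(a,[tuple((W[a,b]*1000).round().astype(int).tolist()) for b in range(356,374,3)])
"
```

```text
166 [(466, -232, 47), (460, -234, 48), (437, -167, 106), (430, -161, 113), (424, -165, 112), (420, -175, 107)]
167 [(465, -227, 48), (459, -232, 47), (438, -171, 100), (430, -166, 107), (423, -162, 112), (419, -171, 107)]
168 [(464, -225, 47), (458, -230, 46), (451, -230, 48), (430, -165, 105), (423, -164, 108), (417, -163, 112)]
169 [(463, -222, 47), (457, -228, 45), (436, -166, 99), (429, -163, 104), (424, -169, 101), (416, -164, 108)]
170 [(461, -217, 48), (455, -222, 47), (436, -166, 96), (429, -163, 101), (423, -167, 101), (416, -165, 105)]
171 [(460, -216, 46), (455, -222, 44), (436, -170, 90), (428, -164, 98), (422, -165, 100), (415, -160, 106)]
172 [(459, -212, 46), (454, -221, 42), (435, -168, 89), (428, -164, 96), (422, -164, 98), (416, -165, 99)]
173 [(457, -207, 48), (453, -215, 44), (435, -167, 87), (428, -167, 90), (421, -163, 96), (416, -169, 93)]
174 [(457, -206, 46), (451, -212, 44), (434, -166, 86), (427, -162, 91), (421, -164, 92), (415, -168, 92)]
175 [(455, -201, 48), (450, -208, 44), (434, -165, 84), (427, -164, 87), (421, -165, 89), (415, -169, 88)]
176 [(454, 
[... 1214 characters left out ...]
9, 47), (424, -171, 48), (420, -185, 38), (414, -187, 39)]
188 [(441, -163, 44), (435, -162, 47), (429, -166, 47), (422, -167, 48), (418, -179, 41), (413, -187, 36)]
189 [(441, -161, 43), (434, -162, 45), (428, -164, 46), (423, -171, 43), (417, -175, 41), (412, -181, 38)]
190 [(440, -158, 43), (433, -160, 44), (428, -167, 40), (422, -170, 40), (417, -177, 37), (411, -179, 38)]
191 [(438, -155, 43), (432, -156, 45), (426, -160, 44), (422, -169, 39), (415, -168, 42), (410, -176, 37)]
192 [(437, -153, 42), (432, -156, 42), (426, -159, 42), (420, -165, 39), (415, -169, 38), (409, -174, 37)]
193 [(436, -146, 45), (430, -153, 42), (425, -157, 41), (419, -161, 40), (413, -165, 39), (408, -170, 37)]
```

The depth shows the fingertip ending near z≈0.062, well above the nominal TCP of 0.0365. I'll carry on down and let the force show where contact is.

{"name": "jog_arm", "arguments": {
  "steps": [
    [0, 0, 0.06, 0, 0, 0],
    [0, 0, 0.06, 0, 0, 0],
    [0, 0, 0.06, 0, 0, 0],
    [0, 0, 0.06, 0, 0, 0],
    [0, 0, 0, 0, 0, 0]
  ]
}}

```text
t: 8.62
tcp_pos: [0.4362, -0.173, 0.0305]
tool_rot: [168.6, -0.0, 94.3]
ft_force: [0.3, -0.5, 0.2]
finger_gap: -0.0002
gripper_force: 0.0
```

{"name": "jog_arm", "arguments": {
  "steps": [
    [0, 0, 0.04, 0, 0, 0],
    [0, 0, 0.04, 0, 0, 0],
    [0, 0, 0, 0, 0, 0]
  ]
}}

```text
t: 8.87
tcp_pos: [0.4366, -0.1731, 0.0287]
tool_rot: [168.6, -0.0, 94.3]
ft_force: [1.4, 0.4, 0.2]
finger_gap: -0.0004
gripper_force: 0.0
```

{"name": "jog_arm", "arguments": {
  "steps": [
    [0, 0, 0.04, 0, 0, 0],
    [0, 0, 0.04, 0, 0, 0],
    [0, 0, 0, 0, 0, 0]
  ]
}}

```text
t: 9.12
tcp_pos: [0.437, -0.173, 0.0268]
tool_rot: [168.6, -0.0, 94.3]
ft_force: [-0.2, -0.7, 0.1]
finger_gap: -0.0
gripper_force: 0.0
```

```bash
python3 -c "
from h import *
s=save('side','k3',(320,140,420,215),8)
t=snapshot('wrist'); f=cv2.resize(t['frame'],(800,600)); cv2.imwrite('pics/w1.png',f[:,:,::-1])
print(t['cam_to_world'].round(3).tolist(),t['camera_matrix'].tolist())"
```

```text
[[0.977, 0.018, 0.212, 0.398], [0.074, -0.963, -0.257, -0.108], [0.199, 0.267, -0.943, 0.192], [0.0, 0.0, 0.0, 1.0]] [[325.19226210127806, 0.0, 277.68325728300266], [0.0, 325.19226210127806, 207.6497428397361], [0.0, 0.0, 1.0]]
```

View pics/k3.png

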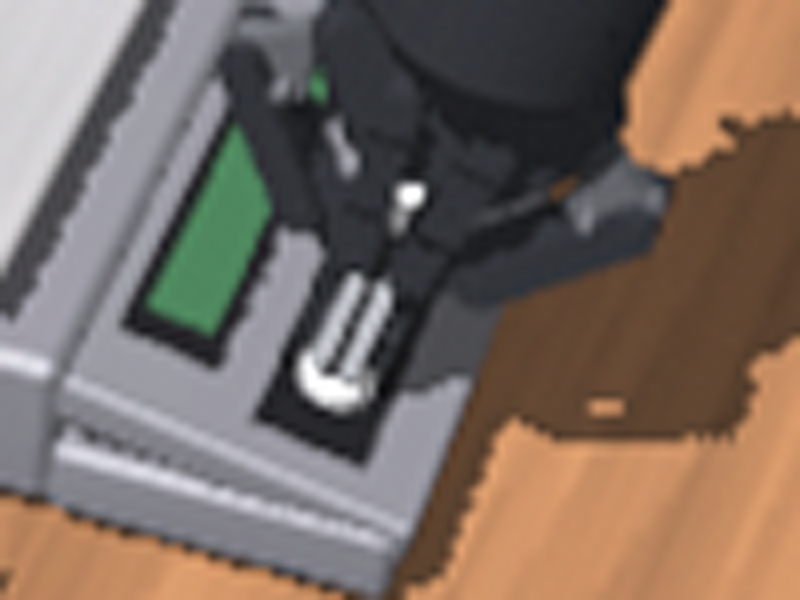

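The tips at (335,370) are now almost on the power key. Tool length appears to be about 22 mm shorter than nominal. I'll continue.

{"name": "jog_arm", "arguments": {
  "steps": [
    [0, 0, 0.04, 0, 0, 0],
    [0, 0, 0.04, 0, 0, 0],
    [0, 0, 0, 0, 0, 0]
  ]
}}

```text
t: 9.47
tcp_pos: [0.4374, -0.1729, 0.0248]
tool_rot: [168.6, -0.0, 94.3]
ft_force: [1.0, -0.4, -0.2]
finger_gap: 0.0001
gripper_force: 0.0
```

{"name": "jog_arm", "arguments": {
  "steps": [
    [0, 0, 0.04, 0, 0, 0],
    [0, 0, 0.04, 0, 0, 0],
    [0, 0, 0, 0, 0, 0]
  ]
}}

```text
t: 9.72
tcp_pos: [0.4379, -0.173, 0.0229]
tool_rot: [168.6, -0.0, 94.3]
ft_force: [-0.9, -0.2, 2.0]
finger_gap: 0.0004
gripper_force: 1.2
```

{"name": "jog_arm", "arguments": {
  "steps": [
    [0, 0, 0.04, 0, 0, 0],
    [0, 0, 0.04, 0, 0, 0],
    [0, 0, 0, 0, 0, 0]
  ]
}}

```text
t: 9.97
tcp_pos: [0.4383, -0.173, 0.0209]
tool_rot: [168.6, -0.0, 94.3]
ft_force: [-1.5, -0.5, 4.3]
finger_gap: 0.0002
gripper_force: 1.8
```

Contact at reported z ≈ 0.0235, so the real fingertip sits about 26 mm behind the reported TCP. I'll press to the bottom.

{"name": "jog_arm", "arguments": {
  "steps": [
    [0, 0, 0.05, 0, 0, 0],
    [0, 0, 0.05, 0, 0, 0],
    [0, 0, 0, 0, 0, 0],
    [0, 0, 0, 0, 0, 0]
  ]
}}

```text
t: 10.3
tcp_pos: [0.4387, -0.1729, 0.0192]
tool_rot: [168.5, -0.1, 94.2]
ft_force: [-7.0, 1.1, 19.2]
finger_gap: -0.0001
gripper_force: 10.0
```

{"name": "jog_arm", "arguments": {
  "steps": [
    [0, 0, 0.04, 0, 0, 0],
    [0, 0, 0.0, 0, 0, 0]
  ]
}}

```text
t: 10.47
tcp_pos: [0.4388, -0.1729, 0.0188]
tool_rot: [168.5, -0.2, 94.2]
ft_force: [-13.9, 3.6, 36.2]
finger_gap: -0.0001
gripper_force: 19.6
```

Power is pressed: it bottomed out with force rising sharply. Now I'll retreat and put the tip offset into the helper.

{"name": "jog_arm", "arguments": {
  "steps": [
    [0, 0, -0.3, 0, 0, 0],
    [0, 0, -0.7, 0, 0, 0],
    [0, 0, -1, 0, 0, 0],
    [0, 0, -1, 0, 0, 0],
    [0, 0, -1, 0, 0, 0],
    [0, 0, -1, 0, 0, 0],
    [0, 0, -0.5, 1, 0, 0],
    [0, 0, -0.5, 0.91, 0, 0]
  ]
}}

```text
t: 11.13
tcp_pos: [0.4102, -0.1748, 0.1677]
tool_rot: [179.9, -0.2, 94.2]
ft_force: [0.6, -1.4, 0.6]
finger_gap: -0.0003
gripper_force: 0.0
```

```bash
cat >> h.py <<'E'
L=.026
def tip(p,rpy=RV):
    "p: where the real fingertip should go"
    to(np.array(p)+L*R.from_euler('xyz',rpy,degrees=True).apply([0,0,1]),rpy)
E
python3 -c "
from h import *
tip([.5717,.2503,.10])"
```

```text
at [ 0.4102 -0.1748  0.1677] [179.9  -0.2  94.2] t 11.1 gap -0.0003 gf 0.0 F [ 0.6 -1.4  0.6]
turn units [ 0.02 -0.04  0.03] then shift units [16.51  7.63  3.75] | shift in present axes [16.47  7.68  3.83]
```

{"name": "jog_arm", "arguments": {
  "steps": [
    [1, 0.46, 0, 0.02, -0.04, 0.03],
    [1, 0.46, 0, 0, 0, 0],
    [1, 0.46, 0, 0, 0, 0],
    [1, 0.46, 0, 0, 0, 0],
    [1, 0.46, 0, 0, 0, 0],
    [1, 0.46, 0, 0, 0, 0],
    [1, 0.46, 0, 0, 0, 0],
    [1, 0.46, 0, 0, 0, 0],
    [1, 0.46, 0, 0, 0, 0],
    [1, 0.46, 0, 0, 0, 0],
    [1, 0.46, 0, 0, 0, 0],
    [1, 0.46, 0, 0, 0, 0]
  ],
  "gripper": 0.18
}}

```text
t: 12.13
tcp_pos: [0.5269, 0.1357, 0.1631]
tool_rot: [-179.8, 0.2, 94.1]
ft_force: [0.3, -0.3, -0.1]
finger_gap: 0.0502
gripper_force: 0.0
```

{"name": "jog_arm", "arguments": {
  "steps": [
    [1, 0.46, 0, 0, 0, 0],
    [1, 0.46, 0, 0, 0, 0],
    [1, 0.46, 0, 0, 0, 0],
    [1, 0.46, 0, 0, 0, 0],
    [0.5, 0.25, 0, 0, 0, 0],
    [0, 0, 0.5, 0, 0, 0],
    [0, 0, 1, 0, 0, 0],
    [0, 0, 1, 0, 0, 0],
    [0, 0, 0.5, 0, 0, 0],
    [0, 0, 0, 0, 0, 0]
  ]
}}

```text
t: 12.97
tcp_pos: [0.5682, 0.2482, 0.0845]
tool_rot: [-179.5, 0.3, 94.1]
ft_force: [0.1, 0.3, -0.5]
finger_gap: 0.0502
gripper_force: 0.0
```

```bash
python3 -c "
from h import *
tip([.5717,.2503,.035])
s=save('side','g1',(100,200,300,350),4)"
```

```text
at [0.5682 0.2482 0.0845] [-179.5    0.3   94.1] t 13.0 gap 0.0502 gf 0.0 F [ 0.1  0.3 -0.5]
turn units [-0.08  0.06  0.01] then shift units [0.07 0.14 3.02] | shift in present axes [0.09 0.17 3.02]
```

View pics/g1.png

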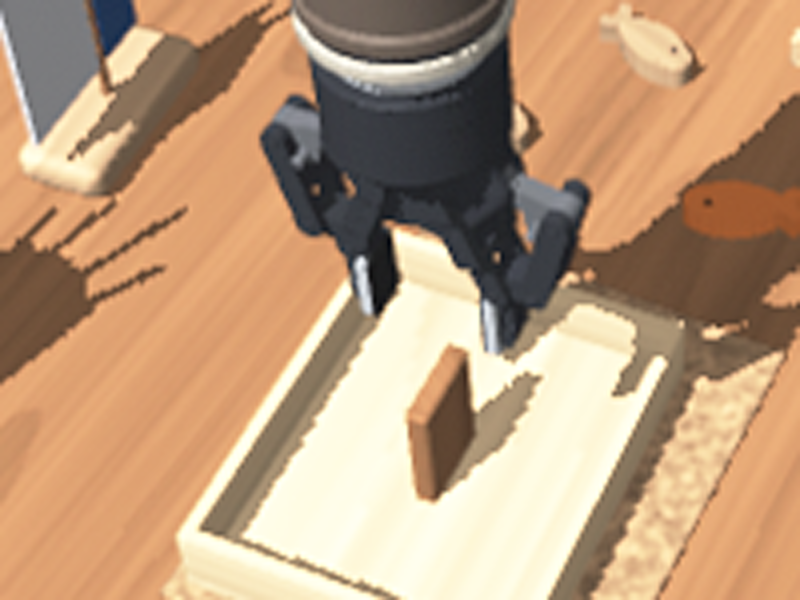

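The open fingers straddle the grip line, and the grip top is at (440,370). I'll descend and close stepwise to learn how the grip force relates to the commanded opening.

{"name": "jog_arm", "arguments": {
  "steps": [
    [0.08, 0.16, 0.2, -0.08, 0.06, 0],
    [0, 0, 0.6, 0, 0, 0],
    [0, 0, 0.6, 0, 0, 0],
    [0, 0, 0.6, 0, 0, 0],
    [0, 0, 0.6, 0, 0, 0],
    [0, 0, 0.4, 0, 0, 0],
    [0, 0, 0.2, 0, 0, 0],
    [0, 0, 0, 0, 0, 0]
  ]
}}

```text
t: 13.68
tcp_pos: [0.5746, 0.252, 0.0072]
tool_rot: [179.7, -0.1, 94.1]
ft_force: [-0.6, -0.1, 0.1]
finger_gap: 0.05
gripper_force: 0.0
```

{"name": "jog_arm", "arguments": {
  "steps": [
    [0, 0, 0, 0, 0, 0],
    [0, 0, 0, 0, 0, 0],
    [0, 0, 0, 0, 0, 0],
    [0, 0, 0, 0, 0, 0]
  ],
  "gripper": -0.71
}}

```text
t: 14.02
tcp_pos: [0.5746, 0.2524, 0.0085]
tool_rot: [179.7, -0.2, 94.1]
ft_force: [-3.1, -0.4, 1.4]
finger_gap: 0.0118
gripper_force: 0.8
```

{"name": "jog_arm", "arguments": {
  "steps": [
    [0, 0, 0, 0, 0, 0],
    [0, 0, 0, 0, 0, 0],
    [0, 0, 0, 0, 0, 0]
  ],
  "gripper": -0.74
}}

```text
t: 14.27
tcp_pos: [0.5746, 0.2524, 0.0086]
tool_rot: [179.7, -0.2, 94.1]
ft_force: [-3.5, -0.8, 6.5]
finger_gap: 0.0121
gripper_force: 28.0
```

{"name": "jog_arm", "arguments": {
  "steps": [
    [0, 0, 0, 0, 0, 0],
    [0, 0, 0, 0, 0, 0],
    [0, 0, 0, 0, 0, 0]
  ],
  "gripper": -0.77
}}

```text
t: 14.52
tcp_pos: [0.5747, 0.2525, 0.0086]
tool_rot: [179.7, -0.2, 94.1]
ft_force: [-3.3, 0.1, 5.8]
finger_gap: 0.0113
gripper_force: 58.9
```

{"name": "jog_arm", "arguments": {
  "steps": [
    [0, 0, 0, 0, 0, 0],
    [0, 0, 0, 0, 0, 0],
    [0, 0, 0, 0, 0, 0]
  ],
  "gripper": -0.8
}}

```text
t: 14.77
tcp_pos: [0.5747, 0.2525, 0.0086]
tool_rot: [179.7, -0.2, 94.1]
ft_force: [-3.2, -0.2, 6.4]
finger_gap: 0.0116
gripper_force: 58.9
```

Grip force follows the commanded opening at about 0.9 N per 0.001, so the fish can be gripped lightly. I'll lift the tray with a full grip.

{"name": "jog_arm", "arguments": {
  "steps": [
    [0, 0, 0, 0, 0, 0],
    [0, 0, -0.3, 0, 0, 0],
    [0, 0, -0.6, 0, 0, 0],
    [0, 0, -0.8, 0, 0, 0],
    [0, 0, -0.8, 0, 0, 0],
    [0, 0, -0.8, 0, 0, 0],
    [0, 0, -0.5, 0, 0, 0],
    [0, 0, -0.3, 0, 0, 0],
    [0, 0, 0, 0, 0, 0]
  ],
  "gripper": -1
}}

```text
t: 15.52
tcp_pos: [0.5752, 0.2522, 0.1124]
tool_rot: [179.5, -0.2, 94.1]
ft_force: [0.2, 0.1, -3.2]
finger_gap: 0.0115
gripper_force: 58.7
```

{"name": "jog_arm", "arguments": {
  "steps": [
    [-0.4, 0, 0, 0, 0, 0],
    [-0.8, 0, 0, 0, 0, 0],
    [-0.9, 0, 0, 0, 0, 0],
    [-0.9, 0, 0, 0, 0, 0],
    [-0.9, 0, 0, 0, 0, 0],
    [-0.9, 0, 0, 0, 0, 0],
    [-0.9, 0, 0, 0, 0, 0],
    [-0.9, 0, 0, 0, 0, 0],
    [-0.9, 0, 0, 0, 0, 0],
    [-0.9, 0, 0, 0, 0, 0],
    [-0.9, 0, 0, 0, 0, 0],
    [-0.5, 0, 0, 0, 0, 0]
  ]
}}

```text
t: 16.52
tcp_pos: [0.5906, 0.0033, 0.1088]
tool_rot: [179.8, -0.1, 93.9]
ft_force: [0.4, -0.9, -2.9]
finger_gap: 0.0114
gripper_force: 58.6
```

{"name": "jog_arm", "arguments": {
  "steps": [
    [-0.9, 0, 0, 0, 0, 0],
    [-0.9, 0, 0, 0, 0, 0],
    [-0.9, 0, 0, 0, 0, 0],
    [-0.9, 0, 0, 0, 0, 0],
    [-0.9, 0, 0, 0, 0, 0],
    [-0.9, 0, 0, 0, 0, 0],
    [-0.9, 0, 0, 0, 0, 0],
    [-0.9, 0, 0, 0, 0, 0],
    [-0.9, 0, 0, 0, 0, 0],
    [-0.6, 0, 0, 0, 0, 0],
    [-0.3, 0, 0, 0, 0, 0],
    [0, 0, 0, 0, 0, 0]
  ]
}}

```text
t: 17.52
tcp_pos: [0.6069, -0.2191, 0.1084]
tool_rot: [179.8, -0.1, 93.9]
ft_force: [-0.4, -0.5, -2.8]
finger_gap: 0.0115
gripper_force: 58.6
```

```bash
python3 -c "
from h import *
to([.6077,-.2207,.0086+.076],RV)"
```

```text
at [ 0.6069 -0.2191  0.1084] [ 1.798e+02 -1.000e-01  9.390e+01] t 17.5 gap 0.0115 gf 58.6 F [-0.4 -0.5 -2.8]
turn units [ 0.04 -0.02 -0.01] then shift units [-0.07  0.03  0.95] | shift in present axes [-0.07  0.02  0.95]
```

{"name": "jog_arm", "arguments": {
  "steps": [
    [-0.07, 0.02, 0.3, 0.04, 0, 0],
    [0, 0, 0.3, 0, 0, 0],
    [0, 0, 0.2, 0, 0, 0],
    [0, 0, 0.1, 0, 0, 0],
    [0, 0, 0.05, 0, 0, 0],
    [0, 0, 0, 0, 0, 0]
  ]
}}

```text
t: 18.02
tcp_pos: [0.6087, -0.2178, 0.0851]
tool_rot: [179.9, -0.2, 94.2]
ft_force: [0.3, 0.9, -3.1]
finger_gap: 0.0117
gripper_force: 58.6
```

{"name": "jog_arm", "arguments": {
  "steps": [
    [0, 0, 0.05, 0, 0, 0],
    [0, 0, 0, 0, 0, 0]
  ]
}}

```text
t: 18.18
tcp_pos: [0.6089, -0.2184, 0.0847]
tool_rot: [179.9, -0.2, 94.1]
ft_force: [-0.9, 1.6, 0.3]
finger_gap: 0.0113
gripper_force: 59.0
```

{"name": "jog_arm", "arguments": {
  "steps": [
    [0, 0, 0.05, 0, 0, 0],
    [0, 0, 0, 0, 0, 0]
  ]
}}

```text
t: 18.35
tcp_pos: [0.609, -0.2183, 0.0846]
tool_rot: [179.8, -0.2, 94.1]
ft_force: [-4.4, 3.4, 10.3]
finger_gap: 0.0112
gripper_force: 60.7
```

The tray stands on the pan. I'll release it, rise, and go to tare.

{"name": "jog_arm", "arguments": {
  "steps": [
    [0, 0, -0.05, 0, 0, 0],
    [0, 0, 0, 0, 0, 0],
    [0, 0, 0, 0, 0, 0],
    [0, 0, -0.3, 0, 0, 0],
    [0, 0, -0.7, 0, 0, 0],
    [0, 0, -1, 0, 0, 0],
    [0, 0, -1, 0, 0, 0],
    [0, 0, -1, 0, 0, 0],
    [0, 0, 0, 0, 0, 0]
  ],
  "gripper": -0.2
}}

```text
t: 19.1
tcp_pos: [0.6107, -0.2207, 0.1898]
tool_rot: [179.5, 0.0, 94.1]
ft_force: [1.2, -0.6, 0.3]
finger_gap: 0.0342
gripper_force: 0.0
```

```bash
python3 -c "
from h import *
tip(key['tare']-.05*kz,RK)
s=snapshot('side');W=world(s)
print(blob(W,(.608,-.22),.15,.105,.125)); print([r for r in spot_point('tray','side')][:2])"
```

```text
at [ 0.6107 -0.2207  0.1898] [179.5   0.   94.1] t 19.1 gap 0.0342 gf 0.0 F [ 1.2 -0.6  0.3]
turn units [-1.83  0.    0.01] then shift units [-2.47 -7.98  3.15] | shift in present axes [-2.46 -7.24  4.61]
{'n': 1136, 'rect': [0.6097, -0.2186], 'wh': [0.1623, 0.1978], 'rectang': 4.3, 'mean': [0.6084, -0.2104, 0.1123], 'pca': 95.3}
[{'centre': [0.6091, -0.2187, 0.0807], 'conf': 0.95}]
```

{"name": "jog_arm", "arguments": {
  "steps": [
    [-0.3, -0.9, 0, 0, 0, 0],
    [-0.3, -0.9, 0, 0, 0, 0],
    [-0.3, -0.9, 0, 0, 0, 0],
    [-0.3, -0.9, 0, 0, 0, 0],
    [-0.3, -0.9, 0, 0, 0, 0],
    [-0.3, -0.9, 0, 0, 0, 0],
    [-0.3, -0.9, 0, 0, 0, 0],
    [-0.36, -0.94, 0, 0, 0, 0],
    [0, 0, 0, -0.9, 0, 0],
    [0, 0, 0, -0.93, 0, 0],
    [0, 0, 0, 0, 0, 0]
  ],
  "gripper": -1
}}

```text
t: 20.12
tcp_pos: [0.428, -0.2937, 0.1826]
tool_rot: [168.8, -0.3, 93.8]
ft_force: [-1.1, -0.6, -0.6]
finger_gap: 0.0001
gripper_force: 0.0
```

{"name": "jog_arm", "arguments": {
  "steps": [
    [0, -0.18, 0.9, 0, 0, 0],
    [0, -0.18, 0.9, 0, 0, 0],
    [0, -0.18, 0.9, 0, 0, 0],
    [0, -0.18, 0.9, 0, 0, 0],
    [0, -0.18, 0.92, 0, 0, 0],
    [0, 0, 0, 0, 0, 0],
    [0, 0, 0, 0, 0, 0]
  ]
}}

```text
t: 20.7
tcp_pos: [0.4307, -0.2924, 0.0673]
tool_rot: [169.2, -0.3, 94.1]
ft_force: [-0.0, 1.2, -0.3]
finger_gap: 0.0001
gripper_force: 0.0
```

```bash
python3 -c "
from h import *
tip(key['tare']-.005*kz,RK)"
```

```text
at [ 0.4307 -0.2924  0.0673] [169.2  -0.3  94.1] t 20.7 gap 0.0001 gf 0.0 F [-0.   1.2 -0.3]
turn units [-0.1  -0.05  0.  ] then shift units [-0.11  0.23  1.61] | shift in present axes [-0.12  0.24  1.61]
```

{"name": "jog_arm", "arguments": {
  "steps": [
    [-0.11, 0.23, 0.5, -0.1, -0.05, 0],
    [0, 0, 0.6, 0, 0, 0],
    [0, 0, 0.5, 0, 0, 0],
    [0, 0, 0.1, 0, 0, 0],
    [0, 0, 0.1, 0, 0, 0],
    [0, 0, 0.1, 0, 0, 0],
    [0, 0, 0, 0, 0, 0]
  ]
}}

```text
t: 21.28
tcp_pos: [0.4478, -0.295, 0.0239]
tool_rot: [168.3, 0.2, 94.0]
ft_force: [-0.0, 0.2, 2.1]
finger_gap: -0.0001
gripper_force: 1.1
```

{"name": "jog_arm", "arguments": {
  "steps": [
    [0, 0, 0.06, 0, 0, 0],
    [0, 0, 0, 0, 0, 0],
    [0, 0, 0, 0, 0, 0]
  ]
}}

```text
t: 21.53
tcp_pos: [0.4481, -0.2949, 0.0222]
tool_rot: [168.3, 0.2, 94.0]
ft_force: [0.4, -0.6, 4.0]
finger_gap: 0.0
gripper_force: 1.6
```

{"name": "jog_arm", "arguments": {
  "steps": [
    [0, 0, 0.06, 0, 0, 0],
    [0, 0, 0.04, 0, 0, 0],
    [0, 0, 0, 0, 0, 0],
    [0, 0, 0, 0, 0, 0]
  ]
}}

```text
t: 21.87
tcp_pos: [0.4486, -0.2949, 0.0197]
tool_rot: [168.3, 0.2, 94.0]
ft_force: [-0.9, 0.3, 9.2]
finger_gap: -0.0002
gripper_force: 4.5
```

{"name": "jog_arm", "arguments": {
  "steps": [
    [0, 0, 0.04, 0, 0, 0],
    [0, 0, 0, 0, 0, 0]
  ]
}}

```text
t: 22.03
tcp_pos: [0.4487, -0.2949, 0.0195]
tool_rot: [168.2, 0.1, 94.0]
ft_force: [-5.2, 2.2, 22.8]
finger_gap: -0.0001
gripper_force: 11.1
```

Tare bottomed. I'll retreat and re-measure the fish, since one may have been knocked.

{"name": "jog_arm", "arguments": {
  "steps": [
    [0, 0, -0.3, 0, 0, 0],
    [0, 0, -0.8, 0, 0, 0],
    [0, 0, -1, 0, 0, 0],
    [0, 0, -1, 0, 0, 0],
    [0, 0, -1, 0, 0, 0],
    [0, 0, -1, 0, 0, 0],
    [0, 0, -0.5, 1, 0, 0],
    [0, 0, -0.5, 0.95, 0, 0],
    [0, 0, 0, 0, 0, 0]
  ],
  "gripper": 0.1
}}

```text
t: 22.78
tcp_pos: [0.4227, -0.2954, 0.1697]
tool_rot: [-179.8, 0.3, 94.4]
ft_force: [1.5, -0.1, -0.5]
finger_gap: 0.0469
gripper_force: 0.0
```

```bash
cat >> h.py <<'E'
def fish(cam="top",lo=.009,hi=.022):
    s=snapshot(cam); W=world(s); hsv=cv2.cvtColor(s["frame"],cv2.COLOR_RGB2HSV); out=[]
    m=((W[...,2]>lo)&(W[...,2]<hi)&(W[...,0]>.3)&(W[...,0]<.85)&(W[...,1]>-.16)&(W[...,1]<.15)).astype(np.uint8)
    n,l,st,_=cv2.connectedComponentsWithStats(m)
    for i in range(1,n):
        if 120<st[i,4]<500:
            P=W[l==i]; b=blob(W,P[:,:2].mean(0),.045,lo,hi,l==i); b["rgb"]=s["frame"][l==i].mean(0).round().tolist(); 
            print(b["rect"],b["wh"],b["mean"],"axis",b["pca"],b["rgb"],b["n"])
E
python3 -c "
from h import *
fish('top'); print(); fish('side'); tip([.441,-.037,.06],[180,0,166])"
```

```text
[0.8262, 0.113] [0.021, 0.0744] [0.826, 0.1116, 0.0174] axis -77.8 [88.0, 71.0, 52.0] 156
[0.791, -0.0032] [0.0259, 0.0593] [0.7909, -0.002, 0.0152] axis -88.6 [64.0, 152.0, 147.0] 281
[0.6678, 0.0479] [0.0261, 0.0602] [0.6661, 0.0475, 0.0153] axis 160.3 [177.0, 147.0, 112.0] 281
[0.6126, -0.0376] [0.025, 0.0606] [0.6113, -0.037, 0.0154] axis 159.6 [176.0, 146.0, 111.0] 280
[0.5159, 0.0468] [0.0595, 0.0246] [0.5165, 0.0476, 0.0153] axis -155.6 [210.0, 131.0, 62.0] 284
[0.5205, -0.0805] [0.026, 0.0402] [0.5199, -0.0799, 0.0193] axis 178.7 [195.0, 164.0, 126.0] 232
[0.441, -0.0372] [0.0253, 0.0597] [0.4424, -0.037, 0.0155] axis 166.8 [178.0, 148.0, 113.0] 284
[0.3255, -0.1018] [0.0256, 0.0605] [0.3241, -0.1006, 0.0155] axis 138.4 [205.0, 126.0, 59.0] 319

[0.535, -0.1226] [0.0891, 0.0079] [0.534, -0.1233, 0.0158] axis -176.0 [124.0, 123.0, 132.0] 129
[0.7918, -0.0014] [0.0265, 0.0615] [0.7903, 0.001, 0.0141] axis 94.4 [85.0, 187.0, 187.0] 194
[0.612, -0.0362] [0.0253, 0.0614] [0.6106, -0.0343, 0.0141] axis 158.5 [215.0, 177.0, 138.0] 206
[0.5198, -0.0787] [0.0282, 0.0409] [0.5188, -0.0763, 0.0173] axis -176.3 [233.0, 203.0, 159.0] 206
[0.8356, 0.1165] [0.03, 0.0691] [0.8268, 0.117, 0.0176] axis 98.9 [112.0, 92.0, 72.0] 170
[0.6677, 0.048] [0.0252, 0.0605] [0.6664, 0.0498, 0.014] axis 159.2 [215.0, 177.0, 138.0] 220
[0.3248, -0.1004] [0.0265, 0.0611] [0.3236, -0.0982, 0.0141] axis 137.2 [247.0, 154.0, 85.0] 226
[0.441, -0.0358] [0.0267, 0.063] [0.4418, -0.0345, 0.014] axis 166.5 [217.0, 178.0, 138.0] 242
[0.5157, 0.0477] [0.0597, 0.0291] [0.5153, 0.0494, 0.014] axis -155.7 [244.0, 152.0, 84.0] 262
at [ 0.4195 -0.2955  0.1672] [-1.799e+02  1.000e-01  9.420e+01] t 22.9 gap 0.047 gf 0.0 F [-0.4  0.7 -0.9]
turn units [-2.000e-02  1.000e-02 -1.197e+01] then shift units [ 1.67 10.24  5.33] | shift in present axes [10.26  1.62  5.3 ]
```

{"name": "jog_arm", "arguments": {
  "steps": [
    [0.93, 0.15, 0, 0, 0, 0],
    [0.93, 0.15, 0, 0, 0, 0],
    [0.93, 0.15, 0, 0, 0, 0],
    [0.93, 0.15, 0, 0, 0, 0],
    [0.93, 0.15, 0, 0, 0, 0],
    [0.93, 0.15, 0, 0, 0, 0],
    [0.93, 0.15, 0, 0, 0, 0],
    [0.93, 0.15, 0, 0, 0, 0],
    [0.93, 0.15, 0, 0, 0, 0],
    [0.93, 0.15, 0, 0, 0, 0],
    [0.93, 0.12, 0, 0, 0, 0],
    [0, 0, 0, 0, 0, 0]
  ]
}}

```text
t: 23.88
tcp_pos: [0.4397, -0.0344, 0.1658]
tool_rot: [-179.9, -0.0, 94.3]
ft_force: [-0.3, 0.0, -1.0]
finger_gap: 0.0469
gripper_force: 0.0
```

{"name": "jog_arm", "arguments": {
  "steps": [
    [0, 0, 0.4, 0, 0, -1],
    [0, 0, 0.4, 0, 0, -1],
    [0, 0, 0.4, 0, 0, -1],
    [0, 0, 0.4, 0, 0, -1],
    [0, 0, 0.4, 0, 0, -1],
    [0, 0, 0.4, 0, 0, -1],
    [0, 0, 0.4, 0, 0, -1],
    [0, 0, 0.4, 0, 0, -1],
    [0, 0, 0.4, 0, 0, -1],
    [0, 0, 0.4, 0, 0, -1],
    [0, 0, 0.4, 0, 0, -1],
    [0, 0, 0.4, 0, 0, -0.97]
  ]
}}

```text
t: 24.88
tcp_pos: [0.4393, -0.0397, 0.0459]
tool_rot: [-179.9, -0.1, 166.1]
ft_force: [0.2, 0.2, -0.7]
finger_gap: 0.0468
gripper_force: 0.0
```

```bash
python3 -c "
from h import *
tip([.4415,-.0367,.005],[180,0,166])"
```

```text
at [ 0.4393 -0.0397  0.0459] [-1.799e+02 -1.000e-01  1.661e+02] t 24.9 gap 0.0468 gf 0.0 F [ 0.2  0.2 -0.7]
turn units [-0.02 -0.01  0.01] then shift units [-0.06  0.14  2.68] | shift in present axes [-0.06  0.14  2.68]
```

{"name": "jog_arm", "arguments": {
  "steps": [
    [-0.06, 0.14, 0.6, 0, 0, 0],
    [0, 0, 0.6, 0, 0, 0],
    [0, 0, 0.6, 0, 0, 0],
    [0, 0, 0.5, 0, 0, 0],
    [0, 0, 0.3, 0, 0, 0],
    [0, 0, 0.15, 0, 0, 0],
    [0, 0, 0, 0, 0, 0]
  ]
}}

```text
t: 25.47
tcp_pos: [0.4421, -0.0364, -0.0223]
tool_rot: [-179.8, -0.1, 165.8]
ft_force: [1.2, -1.7, -0.0]
finger_gap: 0.0466
gripper_force: 0.0
```

{"name": "jog_arm", "arguments": {
  "steps": [
    [0, 0, 0, 0, 0, 0],
    [0, 0, 0, 0, 0, 0],
    [0, 0, 0, 0, 0, 0]
  ],
  "gripper": -0.33
}}

```text
t: 25.72
tcp_pos: [0.4437, -0.0357, -0.0211]
tool_rot: [-179.9, 0.1, 165.9]
ft_force: [0.2, -0.6, -0.8]
finger_gap: 0.0284
gripper_force: 0.0
```

```bash
python3 -c "
from h import *
tip([.4415,-.0367,.005],[180,0,166])
s=save('side','f1',(270,180,410,285),5.5)"
```

```text
at [ 0.4437 -0.0357 -0.0211] [-1.799e+02  1.000e-01  1.659e+02] t 25.7 gap 0.0284 gf 0.0 F [ 0.2 -0.6 -0.8]
turn units [-0.02  0.01 -0.02] then shift units [ 0.08 -0.06 -0.  ] | shift in present axes [ 0.08 -0.06 -0.  ]
```

View pics/f1.png

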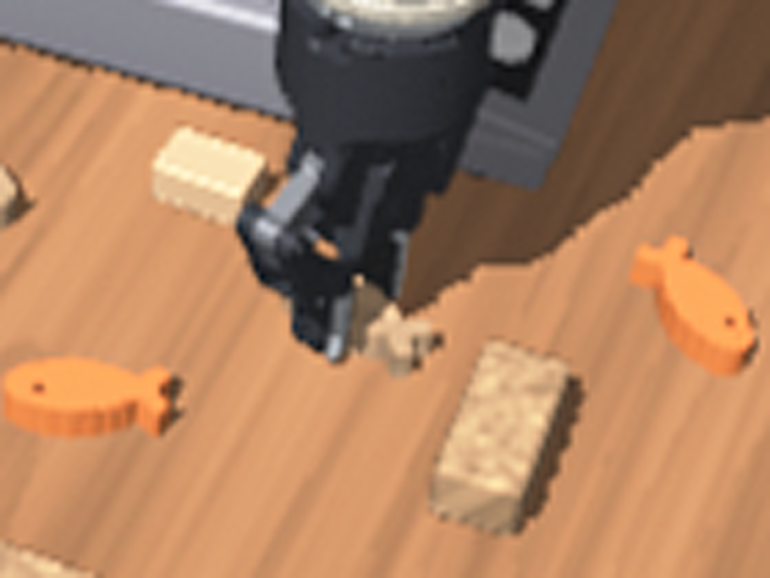

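The fingers straddle the bare fish, with its tail at (400,340). I'll close in small steps.

{"name": "jog_arm", "arguments": {
  "steps": [
    [0, 0, 0, 0, 0, 0],
    [0, 0, 0, 0, 0, 0]
  ],
  "gripper": -0.39
}}

```text
t: 25.93
tcp_pos: [0.4437, -0.0356, -0.0213]
tool_rot: [-179.9, 0.1, 165.9]
ft_force: [-0.4, -0.2, 2.9]
finger_gap: 0.0262
gripper_force: 1.6
```

{"name": "jog_arm", "arguments": {
  "steps": [
    [0, 0, 0, 0, 0, 0],
    [0, 0, 0, 0, 0, 0]
  ],
  "gripper": -0.41
}}

```text
t: 26.1
tcp_pos: [0.4437, -0.0356, -0.0212]
tool_rot: [-179.9, 0.0, 165.9]
ft_force: [-1.8, -0.4, 6.5]
finger_gap: 0.026
gripper_force: 16.3
```

{"name": "jog_arm", "arguments": {
  "steps": [
    [0, 0, 0, 0, 0, 0],
    [0, 0, -0.4, 0, 0, 0],
    [0, 0, -0.7, 0, 0, 1],
    [0, 0, -0.7, 0, 0, 1],
    [0, 0, -0.7, 0, 0, 1],
    [0, 0, -0.7, 0, 0, 1],
    [0, 0, -0.7, 0, 0, 1],
    [0, 0, -0.7, 0, 0, 1],
    [0, 0, -0.7, 0, 0, 1],
    [0, 0, -0.7, 0, 0, 1],
    [0, 0, -0.7, 0, 0, 1],
    [0, 0, -0.5, 0, 0, 1]
  ],
  "gripper": -0.417
}}

```text
t: 27.1
tcp_pos: [0.4434, -0.0353, 0.16]
tool_rot: [-180.0, 0.1, 105.5]
ft_force: [0.4, 0.3, -0.3]
finger_gap: 0.0256
gripper_force: 21.7
```

```bash
cat >> h.py <<'E'
TR=np.array([.6097,-.2186,.08])
def slot(x,y,z): return TR+x*ax+y*ay+[0,0,z]
E
python3 -c "
from h import *
tip(slot(.037,-.05,.09))"
```

```text
at [ 0.4434 -0.0353  0.16  ] [-1.800e+02  1.000e-01  1.055e+02] t 27.1 gap 0.0256 gf 21.7 F [ 0.4  0.3 -0.3]
turn units [-0.    0.01  1.92] then shift units [-9.78  7.61  0.64] | shift in present axes [-11.1    5.5    0.66]
```

{"name": "jog_arm", "arguments": {
  "steps": [
    [0, 0, 0, 0, 0, 0.96],
    [0, 0, 0, 0, 0, 0.96],
    [-0.97, 0.76, 0, 0, 0, 0],
    [-0.98, 0.76, 0, 0, 0, 0],
    [-0.98, 0.76, 0, 0, 0, 0],
    [-0.98, 0.76, 0, 0, 0, 0],
    [-0.98, 0.76, 0, 0, 0, 0],
    [-0.98, 0.76, 0, 0, 0, 0],
    [-0.98, 0.76, 0, 0, 0, 0],
    [-0.98, 0.76, 0, 0, 0, 0],
    [-0.98, 0.76, 0, 0, 0, 0],
    [-0.97, 0.77, 0, 0, 0, 0]
  ]
}}

```text
t: 28.1
tcp_pos: [0.6521, -0.2655, 0.1591]
tool_rot: [-179.9, 0.1, 94.3]
ft_force: [1.1, 0.2, 0.4]
finger_gap: 0.0255
gripper_force: 21.7
```

```bash
python3 -c "
from h import *
tip(slot(.037,-.05,.015))"
```

```text
at [ 0.6521 -0.2655  0.1591] [-1.799e+02  1.000e-01  9.430e+01] t 28.1 gap 0.0255 gf 21.7 F [1.1 0.2 0.4]
turn units [-0.01  0.02  0.06] then shift units [-0.01 -0.08  3.6 ] | shift in present axes [-0.   -0.08  3.6 ]
```

{"name": "jog_arm", "arguments": {
  "steps": [
    [0, -0.08, 0.5, 0, 0, 0.06],
    [0, 0, 0.7, 0, 0, 0],
    [0, 0, 0.7, 0, 0, 0],
    [0, 0, 0.7, 0, 0, 0],
    [0, 0, 0.5, 0, 0, 0],
    [0, 0, 0.4, 0, 0, 0],
    [0, 0, 0.2, 0, 0, 0],
    [0, 0, 0, 0, 0, 0]
  ]
}}

```text
t: 28.77
tcp_pos: [0.6494, -0.2647, 0.0659]
tool_rot: [-179.9, 0.1, 94.0]
ft_force: [0.2, 0.5, -0.8]
finger_gap: 0.0253
gripper_force: 21.9
```

{"name": "jog_arm", "arguments": {
  "steps": [
    [0, 0, 0.03, 0, 0, 0],
    [0, 0, 0, 0, 0, 0]
  ]
}}

```text
t: 28.93
tcp_pos: [0.6499, -0.2652, 0.0663]
tool_rot: [180.0, 0.2, 94.0]
ft_force: [0.3, -0.4, -0.8]
finger_gap: 0.0252
gripper_force: 21.9
```

{"name": "jog_arm", "arguments": {
  "steps": [
    [0, 0, 0, 0, 0, 0],
    [0, 0, 0, 0, 0, 0],
    [0, 0, -0.3, 0, 0, 0],
    [0, 0, -0.6, 0, 0, 0],
    [0, 0, -0.9, 0, 0, 0],
    [0, 0, -0.9, 0, 0, 0],
    [0, 0, -0.9, 0, 0, 0],
    [0, 0, -0.9, 0, 0, 0]
  ],
  "gripper": -0.27
}}

```text
t: 29.6
tcp_pos: [0.6497, -0.2651, 0.1809]
tool_rot: [180.0, 0.2, 94.0]
ft_force: [0.2, 0.4, -0.6]
finger_gap: 0.0311
gripper_force: 0.0
```

```bash
python3 -c "
from h import *
fish('side'); tip([.612,-.0367,.06],[180,0,160])"
```

```text
[0.536, -0.1231] [0.0889, 0.0077] [0.5356, -0.1233, 0.0162] axis -176.2 [125.0, 125.0, 133.0] 136
[0.7915, -0.0007] [0.0267, 0.0644] [0.7908, 0.0002, 0.0142] axis 94.2 [88.0, 193.0, 193.0] 183
[0.6125, -0.0355] [0.0257, 0.0638] [0.6115, -0.0345, 0.0141] axis 159.0 [218.0, 179.0, 140.0] 200
[0.5198, -0.0786] [0.0301, 0.0413] [0.5187, -0.0764, 0.0171] axis 179.3 [233.0, 204.0, 161.0] 207
[0.8346, 0.1163] [0.0291, 0.0686] [0.8263, 0.1171, 0.0177] axis 96.2 [111.0, 90.0, 71.0] 163
[0.6667, 0.0479] [0.0276, 0.0603] [0.6661, 0.0498, 0.0139] axis 159.1 [216.0, 178.0, 139.0] 220
[0.3225, -0.0998] [0.0279, 0.0628] [0.323, -0.098, 0.0141] axis 137.1 [247.0, 156.0, 86.0] 226
[0.5156, 0.0478] [0.0597, 0.0287] [0.5155, 0.0496, 0.014] axis -155.1 [245.0, 154.0, 85.0] 265
at [ 0.6515 -0.2665  0.1861] [179.6   0.3  94. ] t 29.6 gap 0.0313 gf 0.0 F [ 0.8 -1.7  2.7]
turn units [  0.02   0.08 -11.01] then shift units [4.63 8.1  6.08] | shift in present axes [ 9.31 -0.98  6.02]
```

{"name": "jog_arm", "arguments": {
  "steps": [
    [0.93, -0.1, 0, 0.02, 0.08, 0],
    [0.93, -0.1, 0, 0, 0, 0],
    [0.93, -0.1, 0, 0, 0, 0],
    [0.93, -0.1, 0, 0, 0, 0],
    [0.93, -0.1, 0, 0, 0, 0],
    [0.93, -0.1, 0, 0, 0, 0],
    [0.93, -0.1, 0, 0, 0, 0],
    [0.93, -0.1, 0, 0, 0, 0],
    [0.93, -0.1, 0, 0, 0, 0],
    [0.94, -0.1, 0, 0, 0, 0]
  ],
  "gripper": 0.1
}}

```text
t: 30.48
tcp_pos: [0.6086, -0.0335, 0.1808]
tool_rot: [-179.9, -0.4, 94.0]
ft_force: [-0.3, -1.0, 0.1]
finger_gap: 0.0468
gripper_force: 0.0
```

{"name": "jog_arm", "arguments": {
  "steps": [
    [0, 0, 0.45, 0, 0, -1],
    [0, 0, 0.45, 0, 0, -1],
    [0, 0, 0.45, 0, 0, -1],
    [0, 0, 0.45, 0, 0, -1],
    [0, 0, 0.45, 0, 0, -1],
    [0, 0, 0.45, 0, 0, -1],
    [0, 0, 0.45, 0, 0, -1],
    [0, 0, 0.45, 0, 0, -1],
    [0, 0, 0.45, 0, 0, -1],
    [0, 0, 0.45, 0, 0, -1],
    [0, 0, 0.45, 0, 0, -1],
    [0, 0, 0.45, 0, 0, 0]
  ]
}}

```text
t: 31.48
tcp_pos: [0.6089, -0.034, 0.0452]
tool_rot: [179.7, -0.2, 160.2]
ft_force: [-0.4, 0.5, 1.0]
finger_gap: 0.0472
gripper_force: 0.0
```

```bash
python3 -c "
from h import *
fish('top'); tip([.611,-.037,.005],[180,0,160])"
```

```text
[0.8253, 0.1123] [0.0223, 0.0743] [0.8267, 0.1102, 0.0175] axis -75.5 [109.0, 89.0, 67.0] 159
[0.3252, -0.102] [0.0255, 0.0604] [0.324, -0.1008, 0.0154] axis 138.5 [232.0, 151.0, 74.0] 313
at [ 0.6075 -0.0337  0.0428] [179.8  -0.4 159.9] t 31.5 gap 0.0467 gf 0.0 F [-1.5 -0.4 -1.5]
turn units [ 0.04 -0.06 -0.02] then shift units [-0.18 -0.08  2.55] | shift in present axes [-0.19 -0.09  2.55]
```

{"name": "jog_arm", "arguments": {
  "steps": [
    [-0.18, -0.08, 0.5, 0.04, -0.06, 0],
    [0, 0, 0.6, 0, 0, 0],
    [0, 0, 0.6, 0, 0, 0],
    [0, 0, 0.5, 0, 0, 0],
    [0, 0, 0.25, 0, 0, 0],
    [0, 0, 0.1, 0, 0, 0],
    [0, 0, 0, 0, 0, 0]
  ]
}}

```text
t: 32.12
tcp_pos: [0.6116, -0.0369, -0.0197]
tool_rot: [-180.0, 0.0, 159.9]
ft_force: [0.3, 0.3, 0.4]
finger_gap: 0.0469
gripper_force: 0.0
```

{"name": "jog_arm", "arguments": {
  "steps": [
    [0, 0, 0, 0, 0, 0],
    [0, 0, 0, 0, 0, 0],
    [0, 0, 0, 0, 0, 0],
    [0, 0, 0, 0, 0, 0]
  ],
  "gripper": -0.39
}}

```text
t: 32.45
tcp_pos: [0.6121, -0.0369, -0.0189]
tool_rot: [180.0, 0.1, 160.0]
ft_force: [0.5, 0.9, 0.2]
finger_gap: 0.0263
gripper_force: 0.1
```

{"name": "jog_arm", "arguments": {
  "steps": [
    [0, 0, 0, 0, 0, 0],
    [0, 0, 0, 0, 0, 0]
  ],
  "gripper": -0.41
}}

```text
t: 32.62
tcp_pos: [0.6121, -0.0368, -0.0188]
tool_rot: [180.0, 0.1, 160.0]
ft_force: [-0.7, -0.2, 6.3]
finger_gap: 0.0255
gripper_force: 14.9
```

{"name": "jog_arm", "arguments": {
  "steps": [
    [0, 0, 0, 0, 0, 0],
    [0, 0, -0.5, 0, 0, 0],
    [0, 0, -0.7, 0, 0, 1],
    [0, 0, -0.7, 0, 0, 1],
    [0, 0, -0.7, 0, 0, 1],
    [0, 0, -0.7, 0, 0, 1],
    [0, 0, -0.7, 0, 0, 1],
    [0, 0, -0.7, 0, 0, 1],
    [0, 0, -0.7, 0, 0, 1],
    [0, 0, -0.7, 0, 0, 1],
    [0, 0, -0.7, 0, 0, 1],
    [0, 0, -0.4, 0, 0, 1]
  ],
  "gripper": -0.417
}}

```text
t: 33.62
tcp_pos: [0.6119, -0.0369, 0.1631]
tool_rot: [179.8, 0.0, 99.7]
ft_force: [-0.5, 0.5, 0.7]
finger_gap: 0.0253
gripper_force: 19.8
```

```bash
python3 -c "
from h import *
tip(slot(-.037,-.05,.09))"
```

```text
at [ 0.6119 -0.0369  0.1631] [179.8   0.   99.7] t 33.6 gap 0.0253 gf 19.8 F [-0.5  0.5  0.7]
turn units [ 0.03 -0.    0.95] then shift units [-9.24 -2.07  0.77] | shift in present axes [-8.99 -2.98  0.76]
```

{"name": "jog_arm", "arguments": {
  "steps": [
    [0, 0, 0, 0, 0, 0.95],
    [-0.92, -0.2, 0, 0, 0, 0],
    [-0.92, -0.2, 0, 0, 0, 0],
    [-0.92, -0.2, 0, 0, 0, 0],
    [-0.92, -0.2, 0, 0, 0, 0],
    [-0.92, -0.2, 0, 0, 0, 0],
    [-0.92, -0.2, 0, 0, 0, 0],
    [-0.92, -0.2, 0, 0, 0, 0],
    [-0.92, -0.2, 0, 0, 0, 0],
    [-0.92, -0.2, 0, 0, 0, 0],
    [-0.96, -0.25, 0, 0, 0, 0],
    [0, 0, 0, 0, 0, 0]
  ]
}}

```text
t: 34.62
tcp_pos: [0.5749, -0.2771, 0.1618]
tool_rot: [179.9, 0.2, 93.9]
ft_force: [-1.0, -1.1, 0.4]
finger_gap: 0.0252
gripper_force: 19.8
```

```bash
python3 -c "
from h import *
to(slot(-.037,-.05,-.0118),RV)"
```

```text
at [ 0.5749 -0.2771  0.1618] [179.9   0.2  93.9] t 34.6 gap 0.0252 gf 19.8 F [-1.  -1.1  0.4]
turn units [ 0.01  0.03 -0.02] then shift units [0.24 0.07 3.74] | shift in present axes [0.25 0.07 3.74]
```

{"name": "jog_arm", "arguments": {
  "steps": [
    [0.24, 0.07, 0.5, 0, 0.03, 0],
    [0, 0, 0.7, 0, 0, 0],
    [0, 0, 0.7, 0, 0, 0],
    [0, 0, 0.7, 0, 0, 0],
    [0, 0, 0.5, 0, 0, 0],
    [0, 0, 0.4, 0, 0, 0],
    [0, 0, 0.24, 0, 0, 0],
    [0, 0, 0, 0, 0, 0],
    [0, 0, 0.02, 0, 0, 0]
  ]
}}

```text
t: 35.37
tcp_pos: [0.5793, -0.2644, 0.0666]
tool_rot: [179.9, -0.2, 94.3]
ft_force: [0.2, 0.2, -0.2]
finger_gap: 0.0255
gripper_force: 21.1
```

{"name": "jog_arm", "arguments": {
  "steps": [
    [0, 0, 0, 0, 0, 0],
    [0, 0, 0, 0, 0, 0],
    [0, 0, -0.3, 0, 0, 0],
    [0, 0, -0.6, 0, 0, 0],
    [0, 0, -0.9, 0, 0, 0],
    [0, 0, -0.9, 0, 0, 0],
    [0, 0, -0.9, 0, 0, 0],
    [0, 0, -0.9, 0, 0, 0]
  ],
  "gripper": -0.27
}}

```text
t: 36.03
tcp_pos: [0.5788, -0.2652, 0.1809]
tool_rot: [179.9, -0.1, 94.3]
ft_force: [0.8, -0.8, -0.5]
finger_gap: 0.0315
gripper_force: 0.0
```

```bash
python3 -c "
from h import *
fish('side'); tip([.6665,.0477,.06],[180,0,160])
s=save('side','t1',(235,90,395,210),5)"
```

```text
[0.5382, -0.1223] [0.0884, 0.0101] [0.5373, -0.1229, 0.0163] axis -176.1 [126.0, 125.0, 133.0] 139
[0.792, -0.0008] [0.0272, 0.0626] [0.7906, 0.0009, 0.014] axis 94.9 [86.0, 190.0, 190.0] 191
[0.52, -0.0786] [0.04, 0.03] [0.5193, -0.0767, 0.0173] axis -175.7 [235.0, 207.0, 162.0] 194
[0.826, 0.1166] [0.0115, 0.0676] [0.8245, 0.1165, 0.0174] axis -83.2 [108.0, 88.0, 70.0] 138
[0.6657, 0.0479] [0.0271, 0.0641] [0.6661, 0.0498, 0.0139] axis 159.1 [216.0, 178.0, 139.0] 222
[0.3248, -0.1004] [0.0261, 0.0626] [0.3235, -0.0981, 0.014] axis 136.6 [247.0, 156.0, 86.0] 226
[0.5152, 0.0483] [0.0605, 0.029] [0.5151, 0.0495, 0.0139] axis -156.2 [243.0, 153.0, 85.0] 268
at [ 0.5806 -0.2667  0.1856] [179.6  -0.   94.2] t 36.1 gap 0.0312 gf 0.0 F [ 2.4 -1.6  2.8]
turn units [  0.06   0.04 -10.96] then shift units [ 1.07 12.99  6.06] | shift in present axes [12.29  4.31  6.09]
```

View pics/t1.png

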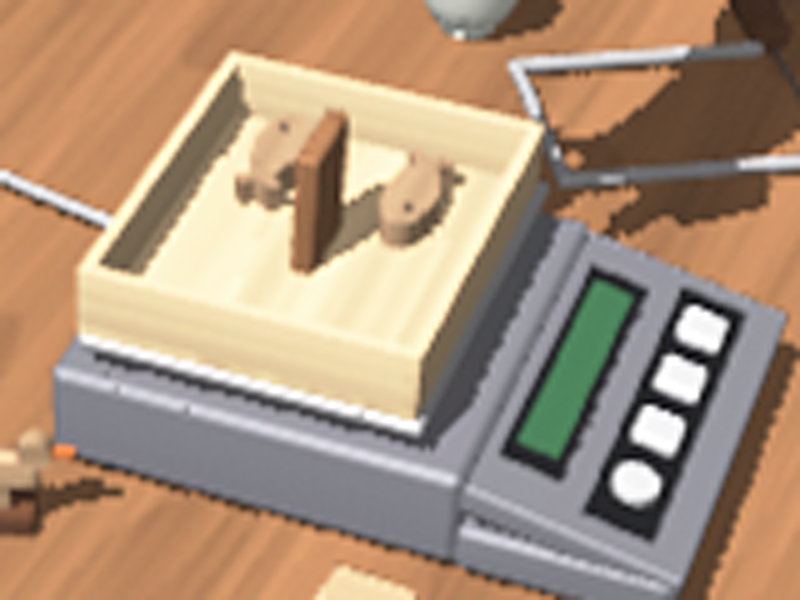

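Two fish lie flat in the tray at (280,155) and (415,200). Now the third.

{"name": "jog_arm", "arguments": {
  "steps": [
    [1, 0.36, 0, 0.06, 0.04, 0],
    [1, 0.36, 0, 0, 0, 0],
    [1, 0.36, 0, 0, 0, 0],
    [1, 0.36, 0, 0, 0, 0],
    [1, 0.36, 0, 0, 0, 0],
    [1, 0.36, 0, 0, 0, 0],
    [1, 0.36, 0, 0, 0, 0],
    [1, 0.36, 0, 0, 0, 0],
    [1, 0.36, 0, 0, 0, 0],
    [1, 0.36, 0, 0, 0, 0],
    [1, 0.36, 0, 0, 0, 0],
    [1, 0.36, 0, 0, 0, 0]
  ],
  "gripper": 0.1
}}

```text
t: 37.13
tcp_pos: [0.6641, 0.0436, 0.1805]
tool_rot: [-179.7, -0.4, 94.3]
ft_force: [0.3, 0.2, -0.3]
finger_gap: 0.0473
gripper_force: 0.0
```

{"name": "jog_arm", "arguments": {
  "steps": [
    [0.27, 0, 0.45, 0, 0, 0],
    [0, 0, 0.45, 0, 0, -1],
    [0, 0, 0.45, 0, 0, -1],
    [0, 0, 0.45, 0, 0, -1],
    [0, 0, 0.45, 0, 0, -1],
    [0, 0, 0.45, 0, 0, -1],
    [0, 0, 0.45, 0, 0, -1],
    [0, 0, 0.45, 0, 0, -1],
    [0, 0, 0.45, 0, 0, -1],
    [0, 0, 0.45, 0, 0, -1],
    [0, 0, 0.45, 0, 0, -1],
    [0, 0, 0.45, 0, 0, -1]
  ]
}}

```text
t: 38.13
tcp_pos: [0.6623, 0.0492, 0.0446]
tool_rot: [179.8, -0.4, 160.6]
ft_force: [-0.9, -0.4, -0.3]
finger_gap: 0.0471
gripper_force: 0.0
```

```bash
python3 -c "
from h import *
fish('side'); tip([.6665,.0477,.005],[180,0,160])"
```

```text
[0.5347, -0.1223] [0.0889, 0.0094] [0.5346, -0.123, 0.0164] axis -175.7 [120.0, 119.0, 127.0] 136
[0.7916, 0.0002] [0.027, 0.0634] [0.7906, 0.0032, 0.0143] axis 99.4 [89.0, 199.0, 199.0] 171
[0.5197, -0.0784] [0.0403, 0.0287] [0.519, -0.0767, 0.0172] axis -177.7 [241.0, 216.0, 173.0] 203
[0.8322, 0.1163] [0.0246, 0.0681] [0.8263, 0.1164, 0.0176] axis 97.0 [118.0, 97.0, 77.0] 169
[0.6674, 0.0469] [0.0276, 0.0611] [0.6659, 0.0497, 0.0142] axis 158.5 [225.0, 189.0, 148.0] 215
[0.3238, -0.1004] [0.0275, 0.0616] [0.3235, -0.0982, 0.0142] axis 137.5 [251.0, 166.0, 92.0] 224
[0.5149, 0.0485] [0.0605, 0.0279] [0.5154, 0.0498, 0.0139] axis -154.9 [248.0, 163.0, 91.0] 269
at [0.6609 0.049  0.0424] [179.9  -0.6 161. ] t 38.2 gap 0.047 gf 0.0 F [-0.8  0.6 -0.9]
turn units [ 0.02 -0.1   0.16] then shift units [-0.23  0.03  2.53] | shift in present axes [-0.25  0.02  2.53]
```

{"name": "jog_arm", "arguments": {
  "steps": [
    [-0.23, 0.03, 0.5, 0.02, -0.1, 0.16],
    [0, 0, 0.6, 0, 0, 0],
    [0, 0, 0.6, 0, 0, 0],
    [0, 0, 0.5, 0, 0, 0],
    [0, 0, 0.25, 0, 0, 0],
    [0, 0, 0.1, 0, 0, 0],
    [0, 0, 0, 0, 0, 0]
  ]
}}

```text
t: 38.77
tcp_pos: [0.6682, 0.0486, -0.0191]
tool_rot: [179.9, 0.1, 159.3]
ft_force: [0.2, 0.4, 1.5]
finger_gap: 0.047
gripper_force: 0.0
```

{"name": "jog_arm", "arguments": {
  "steps": [
    [0, 0, 0, 0, 0, 0],
    [0, 0, 0, 0, 0, 0],
    [0, 0, 0, 0, 0, 0],
    [0, 0, 0, 0, 0, 0]
  ],
  "gripper": -0.39
}}

```text
t: 39.1
tcp_pos: [0.6691, 0.0488, -0.0175]
tool_rot: [179.8, 0.2, 159.3]
ft_force: [-0.8, -0.2, -1.2]
finger_gap: 0.0263
gripper_force: 0.0
```

{"name": "jog_arm", "arguments": {
  "steps": [
    [0, 0, 0, 0, 0, 0],
    [0, 0, 0, 0, 0, 0]
  ],
  "gripper": -0.41
}}

```text
t: 39.27
tcp_pos: [0.6691, 0.0488, -0.0175]
tool_rot: [179.8, 0.2, 159.3]
ft_force: [-0.3, 0.4, 5.0]
finger_gap: 0.0256
gripper_force: 13.9
```

{"name": "jog_arm", "arguments": {
  "steps": [
    [0, 0, 0, 0, 0, 0],
    [0, 0, -0.5, 0, 0, 0],
    [0, 0, -0.7, 0, 0, 1],
    [0, 0, -0.7, 0, 0, 1],
    [0, 0, -0.7, 0, 0, 1],
    [0, 0, -0.7, 0, 0, 1],
    [0, 0, -0.7, 0, 0, 1],
    [0, 0, -0.7, 0, 0, 1],
    [0, 0, -0.7, 0, 0, 1],
    [0, 0, -0.7, 0, 0, 1],
    [0, 0, -0.7, 0, 0, 1],
    [0, 0, -0.4, 0, 0, 1]
  ],
  "gripper": -0.417
}}

```text
t: 40.27
tcp_pos: [0.6686, 0.0486, 0.1647]
tool_rot: [179.7, -0.1, 99.0]
ft_force: [1.4, -0.1, -0.6]
finger_gap: 0.0251
gripper_force: 18.6
```

```bash
python3 -c "
from h import *
tip(slot(.037,.05,.09))"
```

```text
at [0.6686 0.0486 0.1647] [ 1.797e+02 -1.000e-01  9.900e+01] t 40.3 gap 0.0251 gf 18.6 F [ 1.4 -0.1 -0.6]
turn units [ 0.06 -0.01  0.84] then shift units [-8.5  -1.62  0.83] | shift in present axes [-8.32 -2.36  0.8 ]
```

{"name": "jog_arm", "arguments": {
  "steps": [
    [0, 0, 0, 0.06, 0, 0.84],
    [-0.85, -0.16, 0, 0, 0, 0],
    [-0.85, -0.16, 0, 0, 0, 0],
    [-0.85, -0.16, 0, 0, 0, 0],
    [-0.85, -0.16, 0, 0, 0, 0],
    [-0.85, -0.16, 0, 0, 0, 0],
    [-0.85, -0.16, 0, 0, 0, 0],
    [-0.85, -0.16, 0, 0, 0, 0],
    [-0.85, -0.16, 0, 0, 0, 0],
    [-0.85, -0.16, 0, 0, 0, 0],
    [-0.85, -0.18, 0, 0, 0, 0],
    [0, 0, 0, 0, 0, 0]
  ]
}}

```text
t: 41.27
tcp_pos: [0.6417, -0.1724, 0.1631]
tool_rot: [-179.9, 0.1, 93.9]
ft_force: [-0.7, -0.4, 0.6]
finger_gap: 0.0255
gripper_force: 18.7
```

```bash
python3 -c "
from h import *
to(slot(.037,.05,-.0105),RV)"
```

```text
at [ 0.6417 -0.1724  0.1631] [-1.799e+02  1.000e-01  9.390e+01] t 41.3 gap 0.0255 gf 18.7 F [-0.7 -0.4  0.6]
turn units [-0.02  0.02 -0.01] then shift units [0.25 0.07 3.74] | shift in present axes [0.26 0.08 3.74]
```

{"name": "jog_arm", "arguments": {
  "steps": [
    [0.25, 0.07, 0.5, -0.02, 0.02, 0],
    [0, 0, 0.7, 0, 0, 0],
    [0, 0, 0.7, 0, 0, 0],
    [0, 0, 0.7, 0, 0, 0],
    [0, 0, 0.5, 0, 0, 0],
    [0, 0, 0.4, 0, 0, 0],
    [0, 0, 0.24, 0, 0, 0],
    [0, 0, 0, 0, 0, 0],
    [0, 0, 0.02, 0, 0, 0]
  ]
}}

```text
t: 42.02
tcp_pos: [0.647, -0.1593, 0.0703]
tool_rot: [179.8, -0.1, 94.3]
ft_force: [-2.1, 1.6, 19.9]
finger_gap: 0.0253
gripper_force: 33.0
```

{"name": "jog_arm", "arguments": {
  "steps": [
    [0, 0, 0, 0, 0, 0],
    [0, 0, 0, 0, 0, 0],
    [0, 0, -0.3, 0, 0, 0],
    [0, 0, -0.6, 0, 0, 0],
    [0, 0, -0.9, 0, 0, 0],
    [0, 0, -0.9, 0, 0, 0],
    [0, 0, -0.9, 0, 0, 0],
    [0, 0, -0.9, 0, 0, 0]
  ],
  "gripper": -0.27
}}

```text
t: 42.68
tcp_pos: [0.6447, -0.1601, 0.1825]
tool_rot: [-180.0, -0.1, 94.3]
ft_force: [-0.1, 0.3, 0.1]
finger_gap: 0.0312
gripper_force: 0.0
```

```bash
python3 -c "
from h import *
s=save('side','t2',(235,90,395,210),5); W=world(s)
print(blob(W,TR[:2],.15,.105,.125)); 
for p in((.037,-.05),(-.037,-.05),(.037,.05)): print(blob(W,slot(*p,0)[:2],.032,.091,.106))
tip(key['count']-.05*kz,RK)"
```

```text
{'n': 1206, 'rect': [0.6095, -0.218], 'wh': [0.1623, 0.1992], 'rectang': 3.9, 'mean': [0.6091, -0.2013, 0.1127], 'pca': 87.2}
{'n': 139, 'rect': [0.6506, -0.2646], 'wh': [0.0219, 0.0576], 'rectang': 4.0, 'mean': [0.6499, -0.2598, 0.0996], 'pca': 96.2}
{'n': 140, 'rect': [0.5807, -0.2675], 'wh': [0.0258, 0.056], 'rectang': 8.6, 'mean': [0.5788, -0.2639, 0.0999], 'pca': 95.4}
{'n': 21, 'rect': [0.6404, -0.1698], 'wh': [0.0167, 0.0479], 'rectang': 33.9, 'mean': [0.6411, -0.1739, 0.0992], 'pca': -65.9}
at [ 0.6468 -0.1612  0.1874] [179.7  -0.   94.3] t 42.7 gap 0.0312 gf 0.0 F [ 2.  -2.3  2.5]
turn units [-1.86 -0.01  0.04] then shift units [-3.14 -9.53  2.73] | shift in present axes [-3.11 -8.84  4.52]
```

View pics/t2.png

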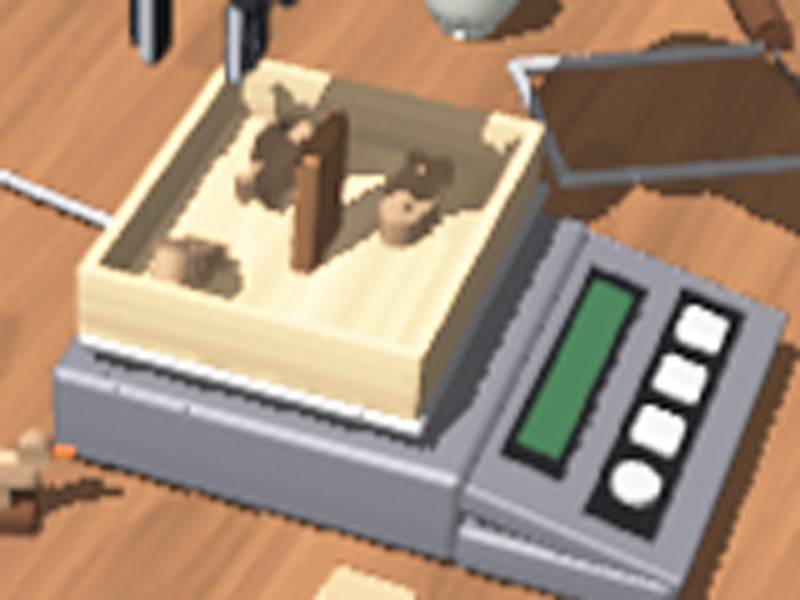

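All three fish look to be in the tray: (275,160), (410,215) and (190,260). I'll move to the count key and check the third one from the top camera.

{"name": "jog_arm", "arguments": {
  "steps": [
    [-0.34, -0.98, 0, 0, 0, 0],
    [-0.34, -0.98, 0, 0, 0, 0],
    [-0.34, -0.98, 0, 0, 0, 0],
    [-0.34, -0.98, 0, 0, 0, 0],
    [-0.34, -0.98, 0, 0, 0, 0],
    [-0.34, -0.98, 0, 0, 0, 0],
    [-0.34, -0.98, 0, 0, 0, 0],
    [-0.34, -0.98, 0, 0, 0, 0],
    [-0.39, -1, 0, 0, 0, 0],
    [0, 0, 0, -0.93, 0, 0],
    [0, 0, 0, -0.93, 0, 0.04],
    [0, 0, 0, 0, 0, 0]
  ],
  "gripper": -1
}}

```text
t: 43.73
tcp_pos: [0.4265, -0.255, 0.1805]
tool_rot: [168.5, -0.4, 93.7]
ft_force: [-2.1, -0.2, -0.5]
finger_gap: -0.0002
gripper_force: 0.0
```

```bash
python3 -c "
from h import *
s=snapshot('top'); W=world(s)
for p in((.037,-.05),(-.037,-.05),(.037,.05)): print(blob(W,slot(*p,0)[:2],.033,.092,.112))
tip(key['count']-.05*kz,RK)"
```

```text
{'n': 345, 'rect': [0.6501, -0.2637], 'wh': [0.026, 0.06], 'rectang': 7.6, 'mean': [0.6497, -0.2635, 0.1015], 'pca': 95.0}
{'n': 333, 'rect': [0.5796, -0.2666], 'wh': [0.0254, 0.056], 'rectang': 1.4, 'mean': [0.5794, -0.2651, 0.1016], 'pca': -84.6}
{'n': 111, 'rect': [0.6462, -0.163], 'wh': [0.0229, 0.0481], 'rectang': 7.6, 'mean': [0.6458, -0.1739, 0.1045], 'pca': -61.7}
at [ 0.4282 -0.2543  0.181 ] [168.7  -0.4  93.8] t 43.8 gap 0.0 gf 0.0 F [-0.1 -0.3  0.2]
turn units [-0.02 -0.05 -0.04] then shift units [-0.04 -0.68  4.27] | shift in present axes [-0.07 -0.67  4.27]
```

```bash
python3 -c "
from h import *
s=save('top','t3',(320,135,440,225),6); W=world(s)
c=slot(.037,.05,0)
for k in range(-45,50,10):
  row=[]
  for j in range(-25,30,10):
    p=c+j/1000*ax+k/1000*ay; m=np.hypot(W[...,0]-p[0],W[...,1]-p[1])<.004; row.append(round(float(np.median(W[m][:,2]))*1000,1) if m.any() else None)
  print(k,row)"
```

```text
-45 [None, 86.2, 85.8, 86.6, 85.8, 86.4]
-35 [85.8, 86.2, 86.9, 85.3, 86.2, 87.0]
-25 [86.1, 86.0, 86.5, 86.3, 85.7, 86.7]
-15 [86.7, 85.2, 96.8, 104.1, 100.8, 85.8]
-5 [85.3, 86.8, 87.0, 110.5, 109.0, 86.3]
5 [87.2, 86.2, 113.5, 115.1, 114.9, 87.2]
15 [85.7, 85.8, 118.3, 120.3, 120.0, 86.6]
25 [85.9, 85.9, 116.2, 126.1, 124.9, 85.7]
35 [83.8, 88.8, 118.5, 120.7, 84.3, 85.5]
45 [83.2, 87.3, 90.3, 84.9, 84.2, 90.1]
```

View pics/t3.png

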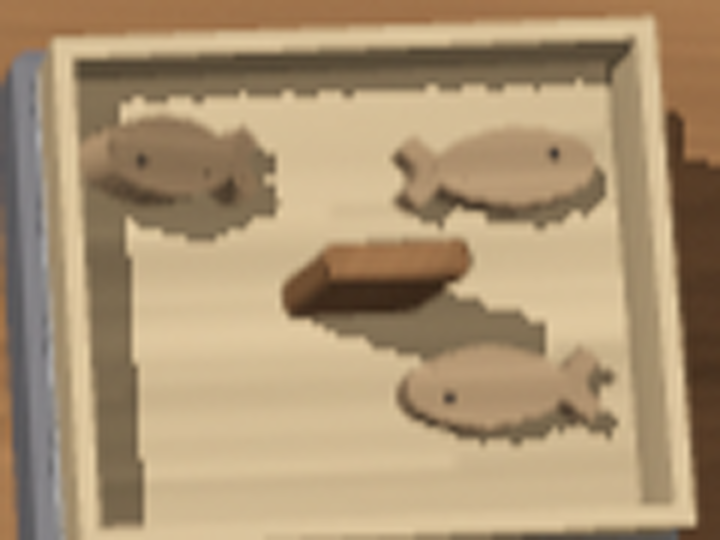

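The top view shows the third fish, on the left at (180,165), propped nose-up against the end wall at (95,155). Its surface runs from 100 to 126 mm high, so it isn't flat. I must re-grip it and shift it 18 mm toward -y before counting.

{"name": "jog_arm", "arguments": {
  "steps": [
    [0, 0, 0, 0.95, 0, 0],
    [0, 0, 0, 0.95, 0, 0],
    [0, 0, 0, 0, 0, 0]
  ],
  "gripper": -0.25
}}

```text
t: 44.08
tcp_pos: [0.4348, -0.2524, 0.1801]
tool_rot: [-179.3, -0.0, 94.5]
ft_force: [0.9, 0.5, 0.1]
finger_gap: 0.0317
gripper_force: 0.0
```

```bash
python3 -c "
from h import *
to([.6455,-.158,.15],RV)"
```

```text
at [ 0.4348 -0.2524  0.1801] [-179.3   -0.    94.5] t 44.1 gap 0.0317 gf 0.0 F [0.9 0.5 0.1]
turn units [-0.12  0.    0.08] then shift units [3.18 8.67 1.2 ] | shift in present axes [3.11 8.71 1.1 ]
```

{"name": "jog_arm", "arguments": {
  "steps": [
    [0.35, 0.96, 0, -0.12, 0, 0.08],
    [0.35, 0.96, 0, 0, 0, 0],
    [0.35, 0.96, 0, 0, 0, 0],
    [0.35, 0.96, 0, 0, 0, 0],
    [0.35, 0.96, 0, 0, 0, 0],
    [0.35, 0.96, 0, 0, 0, 0],
    [0.35, 0.96, 0, 0, 0, 0],
    [0.35, 0.96, 0, 0, 0, 0],
    [0.38, 0.99, 0, 0, 0, 0],
    [0, 0, 0, 0, 0, 0],
    [0, 0, 0, 0, 0, 0]
  ]
}}

```text
t: 45.0
tcp_pos: [0.6431, -0.159, 0.1806]
tool_rot: [179.7, -0.1, 93.8]
ft_force: [-0.2, -0.6, 0.2]
finger_gap: 0.0319
gripper_force: 0.0
```

```bash
python3 -c "
from h import *
to([.6455,-.158,.077],RV)"
```

```text
at [ 0.6431 -0.159   0.1806] [ 1.797e+02 -1.000e-01  9.380e+01] t 45.0 gap 0.0319 gf 0.0 F [-0.2 -0.6  0.2]
turn units [ 0.05 -0.02 -0.03] then shift units [0.03 0.1  4.15] | shift in present axes [0.02 0.08 4.15]
```

{"name": "jog_arm", "arguments": {
  "steps": [
    [0, 0.1, 0.7, 0.05, 0, 0],
    [0, 0, 0.8, 0, 0, 0],
    [0, 0, 0.8, 0, 0, 0],
    [0, 0, 0.7, 0, 0, 0],
    [0, 0, 0.4, 0, 0, 0],
    [0, 0, 0.2, 0, 0, 0],
    [0, 0, 0.2, 0, 0, 0],
    [0, 0, 0, 0, 0, 0]
  ]
}}

```text
t: 45.67
tcp_pos: [0.644, -0.1608, 0.0864]
tool_rot: [179.9, -0.2, 93.6]
ft_force: [-0.0, -0.4, -0.2]
finger_gap: 0.0318
gripper_force: 0.0
```

{"name": "jog_arm", "arguments": {
  "steps": [
    [0, 0, 0.1, 0, 0, 0],
    [0, 0, 0.15, 0, 0, 0],
    [0, 0, 0, 0, 0, 0]
  ]
}}

```text
t: 45.92
tcp_pos: [0.6443, -0.1604, 0.0805]
tool_rot: [179.8, -0.2, 93.6]
ft_force: [-0.5, 1.0, -0.3]
finger_gap: 0.0322
gripper_force: 0.0
```

{"name": "jog_arm", "arguments": {
  "steps": [
    [0, 0, 0, 0, 0, 0],
    [0, 0, 0, 0, 0, 0]
  ],
  "gripper": -0.39
}}

```text
t: 46.08
tcp_pos: [0.6445, -0.1606, 0.0809]
tool_rot: [179.8, -0.2, 93.6]
ft_force: [-0.2, 1.5, -0.5]
finger_gap: 0.0263
gripper_force: 0.0
```

{"name": "jog_arm", "arguments": {
  "steps": [
    [0, 0, 0, 0, 0, 0],
    [0, 0, 0, 0, 0, 0]
  ],
  "gripper": -0.405
}}

```text
t: 46.25
tcp_pos: [0.6444, -0.1606, 0.0808]
tool_rot: [179.8, -0.2, 93.6]
ft_force: [0.1, -0.0, -0.4]
finger_gap: 0.025
gripper_force: 0.0
```

{"name": "jog_arm", "arguments": {
  "steps": [
    [0, 0, 0, 0, 0, 0],
    [0, 0, 0, 0, 0, 0]
  ],
  "gripper": -0.42
}}

```text
t: 46.42
tcp_pos: [0.6444, -0.1606, 0.0807]
tool_rot: [179.8, -0.2, 93.6]
ft_force: [-0.0, -0.5, 0.1]
finger_gap: 0.0246
gripper_force: 0.0
```

{"name": "jog_arm", "arguments": {
  "steps": [
    [0, 0, 0, 0, 0, 0],
    [0, 0, 0, 0, 0, 0]
  ],
  "gripper": -0.435
}}

```text
t: 46.58
tcp_pos: [0.6444, -0.1606, 0.0806]
tool_rot: [179.9, -0.2, 93.6]
ft_force: [-0.1, 0.7, -0.3]
finger_gap: 0.024
gripper_force: 0.0
```

{"name": "jog_arm", "arguments": {
  "steps": [
    [0, 0, 0, 0, 0, 0],
    [0, 0, 0, 0, 0, 0]
  ],
  "gripper": -0.45
}}

```text
t: 46.75
tcp_pos: [0.6444, -0.1606, 0.0806]
tool_rot: [179.9, -0.2, 93.6]
ft_force: [-0.2, -0.2, 0.6]
finger_gap: 0.0233
gripper_force: 0.0
```

{"name": "jog_arm", "arguments": {
  "steps": [
    [0, 0, 0, 0, 0, 0],
    [0, 0, 0, 0, 0, 0]
  ],
  "gripper": -0.27
}}

```text
t: 46.92
tcp_pos: [0.6443, -0.1606, 0.0806]
tool_rot: [179.9, -0.2, 93.6]
ft_force: [0.7, 0.1, 0.6]
finger_gap: 0.0313
gripper_force: 0.0
```

```bash
python3 -c "
from h import *
s=save('side','t4',(240,95,340,170),8)"
```

```text
(no output)
```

View pics/t4.png

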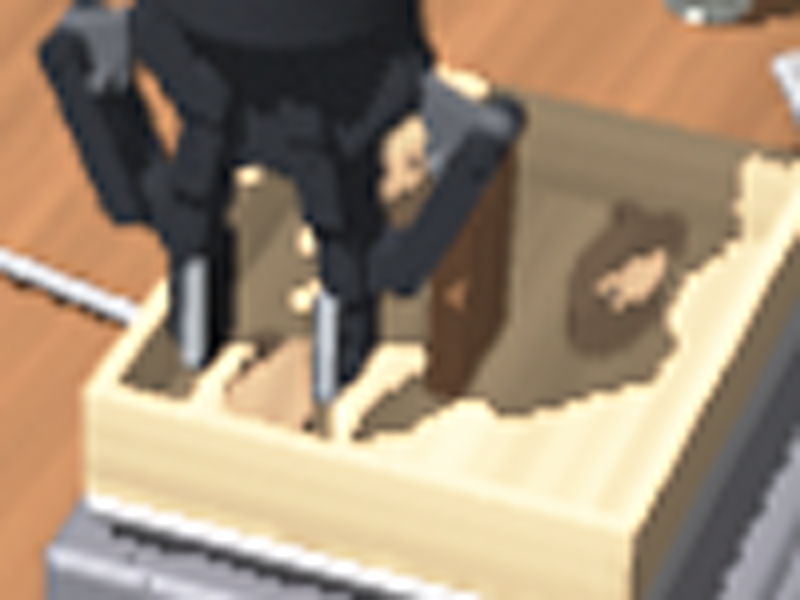

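The fish at (270,390) sits between the fingers but below the pads. I'll go lower and close again.

{"name": "jog_arm", "arguments": {
  "steps": [
    [0, 0, 0.15, 0, 0, 0],
    [0, 0, 0.15, 0, 0, 0],
    [0, 0, 0, 0, 0, 0]
  ]
}}

```text
t: 47.22
tcp_pos: [0.6438, -0.1603, 0.072]
tool_rot: [179.9, -0.2, 93.6]
ft_force: [-1.3, 0.5, -0.1]
finger_gap: 0.0313
gripper_force: 0.0
```

{"name": "jog_arm", "arguments": {
  "steps": [
    [0, 0, 0.1, 0, 0, 0],
    [0, 0, 0.05, 0, 0, 0],
    [0, 0, 0, 0, 0, 0]
  ]
}}

```text
t: 47.47
tcp_pos: [0.6442, -0.1605, 0.0689]
tool_rot: [179.9, -0.2, 93.6]
ft_force: [-0.3, 0.5, -0.6]
finger_gap: 0.031
gripper_force: 0.0
```

{"name": "jog_arm", "arguments": {
  "steps": [
    [0, 0, 0, 0, 0, 0],
    [0, 0, 0, 0, 0, 0]
  ],
  "gripper": -0.39
}}

```text
t: 47.63
tcp_pos: [0.6444, -0.1605, 0.0694]
tool_rot: [179.8, -0.2, 93.6]
ft_force: [0.2, 0.8, -0.5]
finger_gap: 0.0263
gripper_force: 12.0
```

{"name": "jog_arm", "arguments": {
  "steps": [
    [0, 0, 0, 0, 0, 0],
    [0, 0, 0, 0, 0, 0]
  ],
  "gripper": -0.405
}}

```text
t: 47.8
tcp_pos: [0.6444, -0.1606, 0.0695]
tool_rot: [179.8, -0.2, 93.6]
ft_force: [-0.3, -0.5, -0.3]
finger_gap: 0.0259
gripper_force: 18.5
```

Gripped at 18 N. I'll lift 12 mm, shift 20 mm toward -y, lower and release.

{"name": "jog_arm", "arguments": {
  "steps": [
    [0, 0, -0.25, 0, 0, 0],
    [0, 0, -0.25, 0, 0, 0],
    [-0.25, 0, 0, 0, 0, 0],
    [-0.25, 0, 0, 0, 0, 0],
    [-0.25, 0, 0, 0, 0, 0],
    [-0.05, 0, 0, 0, 0, 0],
    [0, 0, 0.15, 0, 0, 0],
    [0, 0, 0.15, 0, 0, 0],
    [0, 0, 0, 0, 0, 0]
  ]
}}

```text
t: 48.55
tcp_pos: [0.6451, -0.18, 0.0731]
tool_rot: [179.9, -0.2, 93.6]
ft_force: [-0.1, 0.9, 0.6]
finger_gap: 0.026
gripper_force: 18.6
```

{"name": "jog_arm", "arguments": {
  "steps": [
    [0, 0, 0.08, 0, 0, 0],
    [0, 0, 0, 0, 0, 0]
  ]
}}

```text
t: 48.72
tcp_pos: [0.6454, -0.1799, 0.0716]
tool_rot: [179.9, -0.2, 93.6]
ft_force: [-0.2, 0.1, -0.4]
finger_gap: 0.0261
gripper_force: 18.6
```

{"name": "jog_arm", "arguments": {
  "steps": [
    [0, 0, 0.08, 0, 0, 0],
    [0, 0, 0, 0, 0, 0]
  ]
}}

```text
t: 48.88
tcp_pos: [0.6455, -0.1802, 0.0699]
tool_rot: [179.9, -0.2, 93.6]
ft_force: [0.1, 0.1, -0.1]
finger_gap: 0.0256
gripper_force: 18.6
```

Release, rise and go to the count key, checking the tray on the way.

{"name": "jog_arm", "arguments": {
  "steps": [
    [0, 0, 0, 0, 0, 0],
    [0, 0, 0, 0, 0, 0],
    [0, 0, -0.3, 0, 0, 0],
    [0, 0, -0.6, 0, 0, 0],
    [0, 0, -0.9, 0, 0, 0],
    [0, 0, -0.9, 0, 0, 0],
    [0, 0, -0.9, 0, 0, 0],
    [0, 0, -0.9, 0, 0, 0]
  ],
  "gripper": -0.27
}}

```text
t: 49.55
tcp_pos: [0.6454, -0.1814, 0.1857]
tool_rot: [179.8, -0.2, 93.5]
ft_force: [0.8, -0.3, 0.1]
finger_gap: 0.0311
gripper_force: 0.0
```

{"name": "jog_arm", "arguments": {
  "steps": [
    [-0.3, -1, 0, 0, 0, 0],
    [-0.3, -1, 0, 0, 0, 0],
    [-0.3, -1, 0, 0, 0, 0],
    [-0.3, -1, 0, 0, 0, 0],
    [-0.3, -1, 0, 0, 0, 0],
    [-0.3, -1, 0, 0, 0, 0],
    [-0.3, -1, 0, 0, 0, 0],
    [-0.3, -1, 0, 0, 0, 0],
    [-0.1, -0.8, 0, 0, 0, 0],
    [0, 0, 0, -0.95, 0, 0],
    [0, 0, 0, -0.95, 0, 0],
    [0, 0, 0, 0, 0, 0]
  ],
  "gripper": -1
}}

```text
t: 50.55
tcp_pos: [0.426, -0.2581, 0.1829]
tool_rot: [168.0, -0.4, 93.2]
ft_force: [-1.1, -1.0, -0.6]
finger_gap: -0.0005
gripper_force: 0.0
```

```bash
python3 -c "
from h import *
s=snapshot('top'); W=world(s)
for p in((.037,-.05),(-.037,-.05),(.037,.035)): print(blob(W,slot(*p,0)[:2],.04,.092,.112))
m=(np.hypot(W[...,0]-.645,W[...,1]+.18)<.033)&(W[...,2]>.092); print(np.percentile(W[m][:,2],[2,50,98]))
tip(key['count']-.05*kz,RK)"
```

```text
{'n': 420, 'rect': [0.6629, -0.2686], 'wh': [0.0501, 0.0731], 'rectang': 3.1, 'mean': [0.6538, -0.2654, 0.1015], 'pca': -83.3}
{'n': 374, 'rect': [0.5805, -0.2723], 'wh': [0.0259, 0.0766], 'rectang': 5.7, 'mean': [0.5792, -0.2651, 0.1013], 'pca': -85.8}
{'n': 398, 'rect': [0.65, -0.1829], 'wh': [0.0589, 0.0671], 'rectang': 68.2, 'mean': [0.648, -0.1776, 0.1014], 'pca': 114.6}
[0.0948935  0.10165793 0.10473783]
at [ 0.4277 -0.2575  0.1833] [168.2  -0.4  93.3] t 50.6 gap 0.0002 gf 0.0 F [0.6 0.  0.1]
turn units [ 0.05 -0.04 -0.12] then shift units [ 0.09 -0.67  4.37] | shift in present axes [ 0.06 -0.7   4.36]
```

All three fish tops are now flat at 0.1015. Pressing count.

{"name": "jog_arm", "arguments": {
  "steps": [
    [0.09, -0.17, 0.6, 0.05, -0.04, -0.12],
    [0, -0.17, 0.9, 0, 0, 0],
    [0, -0.17, 0.9, 0, 0, 0],
    [0, -0.16, 0.9, 0, 0, 0],
    [0, 0, 0.7, 0, 0, 0],
    [0, 0, 0.37, 0, 0, 0],
    [0, 0, 0, 0, 0, 0],
    [0, 0, 0, 0, 0, 0]
  ]
}}

```text
t: 51.27
tcp_pos: [0.4351, -0.2549, 0.0719]
tool_rot: [168.8, 0.2, 94.3]
ft_force: [0.4, -0.2, -0.3]
finger_gap: -0.0
gripper_force: 0.0
```

```bash
python3 -c "
from h import *
tip(key['count']-.005*kz,RK)"
```

```text
at [ 0.4351 -0.2549  0.0719] [168.8   0.2  94.3] t 51.3 gap -0.0 gf 0.0 F [ 0.4 -0.2 -0.3]
turn units [-0.04  0.02  0.05] then shift units [ 0.   -0.08  1.74] | shift in present axes [ 0.01 -0.07  1.74]
```

{"name": "jog_arm", "arguments": {
  "steps": [
    [0, -0.08, 0.6, -0.04, 0.02, 0.05],
    [0, 0, 0.6, 0, 0, 0],
    [0, 0, 0.54, 0, 0, 0],
    [0, 0, 0.1, 0, 0, 0],
    [0, 0, 0.1, 0, 0, 0],
    [0, 0, 0.1, 0, 0, 0],
    [0, 0, 0, 0, 0, 0]
  ]
}}

```text
t: 51.85
tcp_pos: [0.4432, -0.2544, 0.022]
tool_rot: [168.4, 0.0, 94.0]
ft_force: [0.4, 1.0, 2.6]
finger_gap: -0.0004
gripper_force: 1.5
```

{"name": "jog_arm", "arguments": {
  "steps": [
    [0, 0, 0.06, 0, 0, 0],
    [0, 0, 0.05, 0, 0, 0],
    [0, 0, 0, 0, 0, 0]
  ]
}}

```text
t: 52.1
tcp_pos: [0.4438, -0.2543, 0.0193]
tool_rot: [168.4, 0.0, 93.9]
ft_force: [-0.7, 0.8, 7.3]
finger_gap: 0.0
gripper_force: 4.0
```

{"name": "jog_arm", "arguments": {
  "steps": [
    [0, 0, 0.05, 0, 0, 0],
    [0, 0, 0, 0, 0, 0]
  ]
}}

```text
t: 52.27
tcp_pos: [0.4439, -0.2544, 0.019]
tool_rot: [168.4, -0.0, 93.9]
ft_force: [-8.0, 3.1, 25.3]
finger_gap: 0.0001
gripper_force: 13.4
```

{"name": "jog_arm", "arguments": {
  "steps": [
    [0, 0, -0.3, 0, 0, 0],
    [0, 0, -0.7, 0, 0, 0],
    [0, 0, -0.3, 0, 0, 0],
    [0.5, 0, 0, 0, 0, 0],
    [0.6, 0, 0, 0, 0, 0],
    [0.5, 0, 0, 0, 0, 0],
    [0, 0, 0, 0, 0, 0],
    [0, 0, 0, 0, 0, 0]
  ]
}}

```text
t: 52.93
tcp_pos: [0.4345, -0.2141, 0.0493]
tool_rot: [168.5, 0.0, 94.0]
ft_force: [-0.4, 0.2, 0.4]
finger_gap: 0.0001
gripper_force: 0.0
```

```bash
python3 -c "
from h import *
tip(key['print']-.005*kz,RK)"
```

```text
at [ 0.4345 -0.2141  0.0493] [168.5   0.   94. ] t 52.9 gap 0.0001 gf 0.0 F [-0.4  0.2  0.4]
turn units [0.01 0.   0.01] then shift units [-0.03  0.01  0.83] | shift in present axes [-0.03  0.01  0.83]
```

{"name": "jog_arm", "arguments": {
  "steps": [
    [0, 0, 0.4, 0, 0, 0],
    [0, 0, 0.43, 0, 0, 0],
    [0, 0, 0.1, 0, 0, 0],
    [0, 0, 0.1, 0, 0, 0],
    [0, 0, 0.1, 0, 0, 0],
    [0, 0, 0.06, 0, 0, 0],
    [0, 0, 0, 0, 0, 0]
  ]
}}

```text
t: 53.52
tcp_pos: [0.4399, -0.215, 0.0201]
tool_rot: [168.5, 0.1, 93.9]
ft_force: [-3.4, -0.8, 4.4]
finger_gap: 0.0002
gripper_force: 2.0
```

{"name": "jog_arm", "arguments": {
  "steps": [
    [0, 0, 0.06, 0, 0, 0],
    [0, 0, 0.02, 0, 0, 0],
    [0, 0, 0, 0, 0, 0]
  ]
}}

```text
t: 53.77
tcp_pos: [0.4402, -0.2149, 0.0189]
tool_rot: [168.4, 0.0, 93.9]
ft_force: [-9.1, 0.4, 18.0]
finger_gap: 0.0001
gripper_force: 9.6
```

{"name": "jog_arm", "arguments": {
  "steps": [
    [0, 0, 0.03, 0, 0, 0],
    [0, 0, 0, 0, 0, 0]
  ]
}}

```text
t: 53.93
tcp_pos: [0.4403, -0.2149, 0.0187]
tool_rot: [168.4, -0.0, 93.9]
ft_force: [-12.8, 0.9, 30.1]
finger_gap: 0.0003
gripper_force: 15.9
```

Print bottomed. Next I'll grip the tray and carry it back.

{"name": "jog_arm", "arguments": {
  "steps": [
    [0, 0, -0.3, 0, 0, 0],
    [0, 0, -0.8, 0, 0, 0],
    [0, 0, -1, 0, 0, 0],
    [0, 0, -1, 0, 0, 0],
    [0, 0, -1, 0, 0, 0],
    [0, 0, -1, 0, 0, 0],
    [0, 0, -0.8, 1, 0, 0],
    [0, 0, -0.7, 0.93, 0, 0],
    [0, 0, 0, 0, 0, 0]
  ],
  "gripper": -0.2
}}

```text
t: 54.68
tcp_pos: [0.4144, -0.2155, 0.1829]
tool_rot: [-179.9, 0.2, 94.3]
ft_force: [1.6, -0.2, 0.7]
finger_gap: 0.034
gripper_force: 0.0
```

```bash
python3 -c "
from h import *
s=snapshot('side'); W=world(s); print(blob(W,TR[:2],.15,.105,.125),blob(W,TR[:2],.06,.135,.16))
to([.609,-.2184,.16],RV)"
```

```text
{'n': 1143, 'rect': [0.6097, -0.2188], 'wh': [0.1621, 0.1986], 'rectang': 4.0, 'mean': [0.6088, -0.2095, 0.1123], 'pca': 95.3} {'n': 105, 'rect': [0.6087, -0.2179], 'wh': [0.0136, 0.0459], 'rectang': 3.6, 'mean': [0.6072, -0.2136, 0.145], 'pca': 91.3}
at [ 0.4129 -0.2157  0.1808] [1.80e+02 1.00e-01 9.42e+01] t 54.7 gap 0.034 gf 0.0 F [-0.4 -0.5 -0.2]
turn units [0.01 0.02 0.03] then shift units [-0.66  7.82  0.83] | shift in present axes [-0.68  7.81  0.84]
```

{"name": "jog_arm", "arguments": {
  "steps": [
    [-0.08, 0.97, 0, 0, 0, 0.03],
    [-0.08, 0.97, 0, 0, 0, 0],
    [-0.08, 0.97, 0, 0, 0, 0],
    [-0.08, 0.97, 0, 0, 0, 0],
    [-0.08, 0.97, 0, 0, 0, 0],
    [-0.08, 0.97, 0, 0, 0, 0],
    [-0.08, 0.97, 0, 0, 0, 0],
    [-0.08, 0.97, 0, 0, 0, 0],
    [0, 0, 0, 0, 0, 0],
    [0, 0, 0, 0, 0, 0]
  ]
}}

```text
t: 55.57
tcp_pos: [0.604, -0.2195, 0.1774]
tool_rot: [-179.8, 0.0, 93.8]
ft_force: [-0.8, 0.3, 1.0]
finger_gap: 0.0345
gripper_force: 0.0
```

```bash
python3 -c "
from h import *
to([.609,-.2184,.086],RV)"
```

```text
at [ 0.604  -0.2195  0.1774] [-179.8    0.    93.8] t 55.6 gap 0.0345 gf 0.0 F [-0.8  0.3  1. ]
turn units [-0.03  0.   -0.04] then shift units [0.03 0.2  3.65] | shift in present axes [0.03 0.21 3.65]
```

{"name": "jog_arm", "arguments": {
  "steps": [
    [0.03, 0.2, 0.3, -0.03, 0, 0],
    [0, 0, 0.7, 0, 0, 0],
    [0, 0, 0.7, 0, 0, 0],
    [0, 0, 0.7, 0, 0, 0],
    [0, 0, 0.6, 0, 0, 0],
    [0, 0, 0.4, 0, 0, 0],
    [0, 0, 0.2, 0, 0, 0],
    [0, 0, 0, 0, 0, 0]
  ]
}}

```text
t: 56.23
tcp_pos: [0.6083, -0.2181, 0.0879]
tool_rot: [180.0, -0.0, 93.7]
ft_force: [0.3, 0.1, 0.8]
finger_gap: 0.034
gripper_force: 0.0
```

{"name": "jog_arm", "arguments": {
  "steps": [
    [0, 0, 0, 0, 0, 0],
    [0, 0, 0, 0, 0, 0],
    [0, 0, 0, 0, 0, 0]
  ],
  "gripper": -0.73
}}

```text
t: 56.48
tcp_pos: [0.6097, -0.2187, 0.0899]
tool_rot: [179.8, 0.0, 93.8]
ft_force: [0.5, 0.2, 1.0]
finger_gap: 0.0118
gripper_force: 14.1
```

{"name": "jog_arm", "arguments": {
  "steps": [
    [0, 0, 0, 0, 0, 0],
    [0, 0, 0, 0, 0, 0],
    [0, 0, 0, 0, 0, 0],
    [0, 0, -0.1, 0, 0, 0],
    [0, 0, -0.2, 0, 0, 0],
    [0, 0, -0.2, 0, 0, 0],
    [0, 0, -0.3, 0, 0, 0],
    [0, 0, -0.2, 0, 0, 0],
    [0, 0, 0, 0, 0, 0]
  ],
  "gripper": -1
}}

```text
t: 57.23
tcp_pos: [0.61, -0.2187, 0.1155]
tool_rot: [179.8, 0.1, 93.8]
ft_force: [0.6, 0.1, -3.7]
finger_gap: 0.0116
gripper_force: 58.5
```

{"name": "jog_arm", "arguments": {
  "steps": [
    [0.2, 0, 0, 0, 0, 0],
    [0.4, 0, 0, 0, 0, 0],
    [0.6, 0, 0, 0, 0, 0],
    [0.7, 0, 0, 0, 0, 0],
    [0.8, -0.1, 0, 0, 0, 0],
    [0.8, -0.1, 0, 0, 0, 0],
    [0.8, -0.1, 0, 0, 0, 0],
    [0.8, -0.1, 0, 0, 0, 0],
    [0.8, -0.1, 0, 0, 0, 0],
    [0.8, -0.1, 0, 0, 0, 0],
    [0.8, -0.1, 0, 0, 0, 0],
    [0.8, -0.1, 0, 0, 0, 0]
  ]
}}

```text
t: 58.23
tcp_pos: [0.5749, -0.0103, 0.1135]
tool_rot: [180.0, -0.0, 93.8]
ft_force: [0.4, 0.5, -4.6]
finger_gap: 0.0113
gripper_force: 58.5
```

{"name": "jog_arm", "arguments": {
  "steps": [
    [0.8, 0, 0, 0, 0, 0],
    [0.8, 0, 0, 0, 0, 0],
    [0.8, 0, 0, 0, 0, 0],
    [0.8, 0, 0, 0, 0, 0],
    [0.8, 0, 0, 0, 0, 0],
    [0.8, 0, 0, 0, 0, 0],
    [0.8, 0, 0, 0, 0, 0],
    [0.8, 0, 0, 0, 0, 0],
    [0.8, 0, 0, 0, 0, 0],
    [0.6, 0, 0, 0, 0, 0],
    [0.4, 0, 0, 0, 0, 0],
    [0.2, 0, 0, 0, 0, 0]
  ]
}}

```text
t: 59.23
tcp_pos: [0.5612, 0.1991, 0.1134]
tool_rot: [180.0, 0.0, 93.9]
ft_force: [0.5, 0.3, -3.9]
finger_gap: 0.0113
gripper_force: 58.5
```

```bash
python3 -c "
from h import *
to([.555,.238,.0899-.076],RV)"
```

```text
at [0.5612 0.1991 0.1134] [180.    0.   93.9] t 59.2 gap 0.0113 gf 58.5 F [ 0.5  0.3 -3.9]
turn units [ 0.01  0.   -0.01] then shift units [ 1.57 -0.14  3.98] | shift in present axes [ 1.57 -0.14  3.98]
```

{"name": "jog_arm", "arguments": {
  "steps": [
    [0.3, -0.05, 0.2, 0, 0, 0],
    [0.5, -0.09, 0.4, 0, 0, 0],
    [0.4, 0, 0.5, 0, 0, 0],
    [0.2, 0, 0.5, 0, 0, 0],
    [0, 0, 0.5, 0, 0, 0],
    [0, 0, 0.5, 0, 0, 0],
    [0, 0, 0.5, 0, 0, 0],
    [0, 0, 0.4, 0, 0, 0],
    [0, 0, 0.2, 0, 0, 0],
    [0, 0, 0.1, 0, 0, 0],
    [0, 0, 0, 0, 0, 0],
    [0, 0, 0, 0, 0, 0]
  ]
}}

```text
t: 60.23
tcp_pos: [0.5567, 0.2315, 0.0192]
tool_rot: [179.9, 0.0, 93.8]
ft_force: [-0.6, 0.5, -4.9]
finger_gap: 0.011
gripper_force: 58.5
```

{"name": "jog_arm", "arguments": {
  "steps": [
    [0, 0, 0.06, 0, 0, 0],
    [0, 0, 0.06, 0, 0, 0],
    [0, 0, 0, 0, 0, 0]
  ]
}}

```text
t: 60.48
tcp_pos: [0.5562, 0.2319, 0.0159]
tool_rot: [179.9, -0.0, 93.8]
ft_force: [-0.2, 0.3, -4.3]
finger_gap: 0.0112
gripper_force: 58.5
```

{"name": "jog_arm", "arguments": {
  "steps": [
    [0, 0, 0.06, 0, 0, 0],
    [0, 0, 0.03, 0, 0, 0],
    [0, 0, 0, 0, 0, 0]
  ]
}}

```text
t: 60.73
tcp_pos: [0.5563, 0.2319, 0.014]
tool_rot: [179.9, -0.0, 93.8]
ft_force: [-1.9, 0.1, 1.2]
finger_gap: 0.0111
gripper_force: 59.3
```

{"name": "jog_arm", "arguments": {
  "steps": [
    [0, 0, 0.05, 0, 0, 0],
    [0, 0, 0, 0, 0, 0]
  ]
}}

```text
t: 60.9
tcp_pos: [0.5563, 0.2319, 0.0139]
tool_rot: [179.9, -0.1, 93.8]
ft_force: [-6.9, -0.3, 15.2]
finger_gap: 0.0118
gripper_force: 61.5
```

Down on the mat. I'll release, rise, check, and go to power.

{"name": "jog_arm", "arguments": {
  "steps": [
    [0, 0, -0.05, 0, 0, 0],
    [0, 0, 0, 0, 0, 0],
    [0, 0, 0, 0, 0, 0],
    [0, 0, -0.3, 0, 0, 0],
    [0, 0, -0.7, 0, 0, 0],
    [0, 0, -1, 0, 0, 0],
    [0, 0, -1, 0, 0, 0],
    [0, 0, -1, 0, 0, 0],
    [0, 0, -1, 0, 0, 0],
    [0, 0, -1, 0, 0, 0],
    [0, 0, 0, 0, 0, 0]
  ],
  "gripper": -0.2
}}

```text
t: 61.82
tcp_pos: [0.5587, 0.2318, 0.1687]
tool_rot: [179.5, -0.1, 93.7]
ft_force: [0.1, -0.6, 0.7]
finger_gap: 0.0342
gripper_force: 0.0
```

```bash
python3 -c "
from h import *
to(key['power']-.03*kz,RK)"
```

```text
at [0.5587 0.2318 0.1687] [ 1.795e+02 -1.000e-01  9.370e+01] t 61.8 gap 0.0342 gf 0.0 F [ 0.1 -0.6  0.7]
turn units [-1.83 -0.02 -0.05] then shift units [-15.87  -7.02   2.24] | shift in present axes [-15.91  -6.39   3.5 ]
```

{"name": "jog_arm", "arguments": {
  "steps": [
    [-0.99, -0.4, 0, 0, 0, 0],
    [-0.99, -0.4, 0, 0, 0, 0],
    [-0.99, -0.4, 0, 0, 0, 0],
    [-0.99, -0.4, 0, 0, 0, 0],
    [-0.99, -0.4, 0, 0, 0, 0],
    [-0.99, -0.4, 0, 0, 0, 0],
    [-0.99, -0.4, 0, 0, 0, 0],
    [-0.99, -0.4, 0, 0, 0, 0],
    [-0.99, -0.4, 0, 0, 0, 0],
    [-0.99, -0.4, 0, 0, 0, 0],
    [-0.99, -0.4, 0, 0, 0, 0],
    [-0.99, -0.4, 0, 0, 0, 0]
  ],
  "gripper": -1
}}

```text
t: 62.82
tcp_pos: [0.4552, -0.0738, 0.1636]
tool_rot: [179.9, -0.0, 93.8]
ft_force: [0.4, -0.4, 0.5]
finger_gap: 0.0
gripper_force: 0.0
```

{"name": "jog_arm", "arguments": {
  "steps": [
    [-0.99, -0.4, 0, 0, 0, 0],
    [-0.99, -0.4, 0, 0, 0, 0],
    [-0.99, -0.4, 0, 0, 0, 0],
    [-0.99, -0.4, 0, 0, 0, 0],
    [0, 0, 0, -0.91, 0, 0],
    [0, 0, 0, -0.92, 0, -0.05],
    [0, 0, 0, 0, 0, 0]
  ]
}}

```text
t: 63.4
tcp_pos: [0.4185, -0.1751, 0.1627]
tool_rot: [168.6, -0.3, 93.7]
ft_force: [-1.3, 0.3, -1.2]
finger_gap: -0.0003
gripper_force: 0.0
```

```bash
python3 -c "
from h import *
s=snapshot('top'); W=world(s)
print(blob(W,(.556,.234),.15,.03,.05)); T=np.array([.5563,.2325,0])
for p in((.037,-.05),(-.037,-.05),(.037,.037)):
    q=T+p[0]*ax+p[1]*ay; print(blob(W,q[:2],.03,.016,.05))
tip(key['power']-.005*kz,RK)"
```

```text
{'n': 1373, 'rect': [0.5569, 0.2314], 'wh': [0.1606, 0.1918], 'rectang': 3.9, 'mean': [0.558, 0.2352, 0.0387], 'pca': 96.9}
{'n': 299, 'rect': [0.597, 0.1853], 'wh': [0.0258, 0.0582], 'rectang': 10.7, 'mean': [0.5968, 0.1842, 0.0249], 'pca': -85.9}
{'n': 288, 'rect': [0.5305, 0.1822], 'wh': [0.0314, 0.056], 'rectang': 2.2, 'mean': [0.5266, 0.1838, 0.025], 'pca': -85.8}
{'n': 302, 'rect': [0.5928, 0.2722], 'wh': [0.0256, 0.0569], 'rectang': 9.3, 'mean': [0.5922, 0.2721, 0.0248], 'pca': -79.8}
at [ 0.4203 -0.1739  0.1633] [168.8  -0.3  93.9] t 63.5 gap 0.0001 gf 0.0 F [0.9 0.4 0.2]
turn units [-0.04 -0.04 -0.03] then shift units [-0.07 -0.45  5.39] | shift in present axes [-0.09 -0.43  5.4 ]
```

The tray is within 7 mm of the mat's centre and the fish are flat (tops at 0.025). Pressing power.

{"name": "jog_arm", "arguments": {
  "steps": [
    [-0.08, -0.15, 0.6, -0.04, -0.04, -0.03],
    [0, -0.15, 0.9, 0, 0, 0],
    [0, -0.15, 0.9, 0, 0, 0],
    [0, 0, 0.9, 0, 0, 0],
    [0, 0, 0.8, 0, 0, 0],
    [0, 0, 0.6, 0, 0, 0],
    [0, 0, 0.3, 0, 0, 0],
    [0, 0, 0, 0, 0, 0],
    [0, 0, 0, 0, 0, 0]
  ]
}}

```text
t: 64.2
tcp_pos: [0.4362, -0.1757, 0.0381]
tool_rot: [168.8, 0.3, 94.2]
ft_force: [-0.4, 0.5, -0.6]
finger_gap: 0.0
gripper_force: 0.0
```

```bash
python3 -c "
from h import *
tip(key['power']-.005*kz,RK)"
```

```text
at [ 0.4362 -0.1757  0.0381] [168.8   0.3  94.2] t 64.2 gap 0.0 gf 0.0 F [-0.4  0.5 -0.6]
turn units [-0.04  0.05  0.05] then shift units [ 0.05 -0.07  0.36] | shift in present axes [ 0.05 -0.07  0.36]
```

{"name": "jog_arm", "arguments": {
  "steps": [
    [0.05, -0.07, 0.2, 0, 0, 0],
    [0, 0, 0.16, 0, 0, 0],
    [0, 0, 0.1, 0, 0, 0],
    [0, 0, 0.1, 0, 0, 0],
    [0, 0, 0.1, 0, 0, 0],
    [0, 0, 0.06, 0, 0, 0],
    [0, 0, 0, 0, 0, 0]
  ]
}}

```text
t: 64.78
tcp_pos: [0.438, -0.1741, 0.0207]
tool_rot: [168.7, 0.3, 94.2]
ft_force: [-0.2, 1.6, 4.5]
finger_gap: -0.0002
gripper_force: 1.9
```

{"name": "jog_arm", "arguments": {
  "steps": [
    [0, 0, 0.05, 0, 0, 0],
    [0, 0, 0.03, 0, 0, 0],
    [0, 0, 0, 0, 0, 0]
  ]
}}

```text
t: 65.03
tcp_pos: [0.4384, -0.1741, 0.0192]
tool_rot: [168.6, 0.3, 94.2]
ft_force: [-3.7, 3.2, 13.4]
finger_gap: 0.0002
gripper_force: 7.0
```

{"name": "jog_arm", "arguments": {
  "steps": [
    [0, 0, 0.03, 0, 0, 0],
    [0, 0, 0, 0, 0, 0]
  ]
}}

```text
t: 65.2
tcp_pos: [0.4385, -0.1741, 0.019]
tool_rot: [168.6, 0.2, 94.2]
ft_force: [-9.1, 4.2, 27.2]
finger_gap: 0.0005
gripper_force: 14.1
```

{"name": "jog_arm", "arguments": {
  "steps": [
    [0, 0, -0.3, 0, 0, 0],
    [0, 0, -0.8, 0, 0, 0],
    [0, 0, -1, 0, 0, 0],
    [0, 0, -1, 0, 0, 0],
    [0, 0, -1, 0, 0, 0],
    [0, 0, -1, 0, 0, 0],
    [0, 0, 0, 0, 0, 0],
    [0, 0, 0, 0, 0, 0],
    [0, 0, 0, 0, 0, 0],
    [0, 0, 0, 0, 0, 0]
  ]
}}

```text
t: 66.03
tcp_pos: [0.4127, -0.1753, 0.1421]
tool_rot: [168.8, 0.3, 94.2]
ft_force: [0.0, -0.2, -0.2]
finger_gap: -0.0001
gripper_force: 0.0
```

```bash
python3 -c "
from h import *
fish('top'); print(sign_off())"
```

```text
[0.8269, 0.113] [0.023, 0.0735] [0.826, 0.111, 0.0174] axis -78.0 [90.0, 73.0, 54.0] 146
[0.7915, -0.0033] [0.0254, 0.0596] [0.7909, -0.0018, 0.015] axis -88.6 [65.0, 154.0, 149.0] 287
[0.5152, 0.0465] [0.0611, 0.0246] [0.5164, 0.0476, 0.0153] axis -155.5 [213.0, 133.0, 64.0] 285
[0.5207, -0.0803] [0.0263, 0.0397] [0.5204, -0.0798, 0.0192] axis 174.3 [198.0, 167.0, 129.0] 228
[0.3248, -0.1022] [0.0254, 0.06] [0.324, -0.1007, 0.0153] axis 138.2 [209.0, 129.0, 61.0] 313
the job is handed in; nothing more can be done
None
```

The job is handed in, verdict not shown: all keys were pressed in order and the tray is back on the mat with its three bare-wood fish flat; one fish first landed propped on the tray wall at about 33 N per pad (limit 35 N) and was re-laid before count.

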